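# Pack, chock and snap shut a carrier of sample bottles

### The job

Pack the sample bottles for transport: lay all the amber bottles from the white tray on their sides across the aluminium box, side by side in one snug row that starts at the box's blue-marked end wall, and put the orange chock lying on its foot right up against the last bottle so that the row cannot roll apart. Then seat the white lid flat on the box and press each of the six blue snap tabs around its rim in turn until all have snapped fully down. Leave the other things on the bench alone.

Things in the scene. Friction and masses are not known exactly. Their poses are not given: they have to be found in the camera images.
- case: aluminium box, open at the top, fixed. Outer 130 (x) x 210 (y) x 50 mm high; walls and floor 5 mm, so inside 120 x 200 x 45 mm deep, inner floor (grey) 5 mm above the bench. Origin: centre of the underside, z up. The end wall at its -y end (inner face at y = -100 mm) is where the row starts, marked by a blue pad inside and a blue stripe on the rim
- tray: white shallow tray fixed to the bench, 230 (x) x 250 (y) mm, rim 10 mm high, 3 mm walls and floor. Origin: centre of the underside. The sample bottles start lying in it
- lid: loose white lid, 300 g: plate 138 (x) x 218 (y) x 6 mm; below it a lip 8 mm deep (112 x 192 mm outside, 4 mm play in the box). Black bar handle 20 (x) x 70 (y) mm, rising 34 mm above the plate. Origin: centre of the plate's underside (8 mm above the bench on its lip, 50 mm when seated); z up. Fits either way round, x along the box's x. Only lip and weight hold it, not the tabs
- chock: loose orange wedge chock, 130 g: a bar 58 mm long (x), trapezoid across: 38 mm wide (y) at the foot, 12 mm at the top, 25 mm high, its two long faces sloping; on top a grip block 30 (x) x 14 (y) mm, 18 mm high (43 mm in all). Origin: centre of the underside; z up. Same either way round. With its foot pushed under a bottle lying alongside, its centre is about 27 mm from the bottle's axis
- bottle0: amber glass sample bottle with a white screw cap of the same diameter, lying on its side, a plain cylinder of 28 mm diameter and 58 mm length, 60 g. Origin: middle of its axis; x along the axis towards the cap. It rolls, but comes to rest soon. May be absent
- bottle1: amber glass sample bottle with a white screw cap of the same diameter, lying on its side, a plain cylinder of 28 mm diameter and 58 mm length, 60 g. Origin: middle of its axis; x along the axis towards the cap. It rolls, but comes to rest soon. May be absent
- bottle2: amber glass sample bottle with a white screw cap of the same diameter, lying on its side, a plain cylinder of 28 mm diameter and 58 mm length, 60 g. Origin: middle of its axis; x along the axis towards the cap. It rolls, but comes to rest soon. May be absent
- bottle3: amber glass sample bottle with a white screw cap of the same diameter, lying on its side, a plain cylinder of 28 mm diameter and 58 mm length, 60 g. Origin: middle of its axis; x along the axis towards the cap. It rolls, but comes to rest soon. May be absent
- bottle4: amber glass sample bottle with a white screw cap of the same diameter, lying on its side, a plain cylinder of 28 mm diameter and 58 mm length, 60 g. Origin: middle of its axis; x along the axis towards the cap. It rolls, but comes to rest soon. May be absent
- tab0 (a joint): blue snap tab on the lid's rim, a 16 x 28 mm pad (long side along the edge) centred at x = -60, y = -55 mm in the lid's frame, its top 14 mm above the plate's underside when up, 8 mm when down. 0 = up, 0.006 m = fully down (snapped). It moves under about 6 N downwards and stays where it is left, so press it to its stop
- tab1 (a joint): blue snap tab on the lid's rim, a 16 x 28 mm pad (long side along the edge) centred at x = -60, y = +55 mm in the lid's frame, its top 14 mm above the plate's underside when up, 8 mm when down. 0 = up, 0.006 m = fully down (snapped). It moves under about 6 N downwards and stays where it is left, so press it to its stop
- tab2 (a joint): blue snap tab on the lid's rim, a 16 x 28 mm pad (long side along the edge) centred at x = 0, y = +100 mm in the lid's frame, its top 14 mm above the plate's underside when up, 8 mm when down. 0 = up, 0.006 m = fully down (snapped). It moves under about 6 N downwards and stays where it is left, so press it to its stop
- tab3 (a joint): blue snap tab on the lid's rim, a 16 x 28 mm pad (long side along the edge) centred at x = +60, y = +55 mm in the lid's frame, its top 14 mm above the plate's underside when up, 8 mm when down. 0 = up, 0.006 m = fully down (snapped). It moves under about 6 N downwards and stays where it is left, so press it to its stop
- tab4 (a joint): blue snap tab on the lid's rim, a 16 x 28 mm pad (long side along the edge) centred at x = +60, y = -55 mm in the lid's frame, its top 14 mm above the plate's underside when up, 8 mm when down. 0 = up, 0.006 m = fully down (snapped). It moves under about 6 N downwards and stays where it is left, so press it to its stop
- tab5 (a joint): blue snap tab on the lid's rim, a 16 x 28 mm pad (long side along the edge) centred at x = 0, y = -100 mm in the lid's frame, its top 14 mm above the plate's underside when up, 8 mm when down. 0 = up, 0.006 m = fully down (snapped). It moves under about 6 N downwards and stays where it is left, so press it to its stop
- beaker: bystander, leave alone: clear glass beaker, 72 mm wide, 95 mm high
- flask: bystander, leave alone: clear conical flask, 80 mm wide, 108 mm high
- jar: bystander, leave alone: glass jar with black cap, 72 mm wide, 90 mm high
- spatula: bystander, leave alone: steel spatula with a wooden handle lying on the bench, 130 mm long
- timer: bystander, leave alone: grey bench timer, 50 x 65 x 22 mm, lying flat
- weight: bystander, leave alone: brass calibration weight, 32 mm wide, 30 mm high
Things that resemble listed ones, but are neither listed nor needed, are in the scene too. Leave any red look-alike of the bottle1 alone.

How it is judged:
By the outcome, as a careful person would: the job done as asked, in the order asked, and still so for the second after the job is handed in, with the robot touching nothing.
Of bottle0, bottle1, bottle2, bottle3, bottle4 only 3 to 5 are there at a start; the rules pass over those that are not, and their reading is None.
At some moment in a run one of bottle0, bottle1, bottle2, bottle3, bottle4, lid may be knocked a few centimetres aside while the robot is not near it.
Once in a run the grip may slacken for a moment while it holds something.
It also fails if it takes over 210 s, if anything falls off the work surface, if the arm or the gripper's body presses on something with over 40 N, if the wrist force passes 120 N, or if a joint passes its speed limit or range.

### The arm

A 6-joint arm with a two-finger parallel gripper is mounted at the origin on the work surface. World frame = base frame: x ahead of the robot, y to its left, z up, the work surface at z = 0. Lengths are in m, angles in degrees, forces in N, time in s.
With the tool pointing down it reaches from about 0.375 to 0.9 m from the base axis. Payload 3.1 kg.
Tool frame: the origin (TCP) lies between the finger pads; the fingertips stand 22 mm ahead of it and the grasp point (between the pads) lies 3 mm ahead of it (bot.tip_extent is the distance from the TCP to the fingertips, in m); y points along the fingers, z is the direction in which the jaws open and shut, and the axes are right-handed (so a half turn about y gives the same grasp; the last joint's range is limited). The gripper opens to 87 mm and grips with 3 to 60 N. Pads are 19 mm wide; open, the fingers measure 117 mm over their backs; the gripper's body (75 mm by 190 mm) begins 51 mm behind the grasp point.
Start: joints at [62.653, 30.224, 82.088, -0, 67.689, -10.227], TCP at [0.184, 0.597, 0.245] pointing down, gripper open.
Joint ranges: [-176.69, 176.69], [-43.24, 126.21], [12.49, 139.97], [-82, 262], [0, 151.66], [-163.58, 163.58]. Speed limits (degrees/s): [159.86, 159.86, 180, 180, 180, 180].

### API

Orientations are given as a 3x3 rotation matrix whose columns are the frame's x, y, z axes.
In Python, from rig import bot, eyes, models gives the robot as it stands. The module is installed in compiled form; this text tells all that it offers.
- The arm moves only by the tool arm_command, never from a script. Its arguments are lists of equal length, an entry for each row: "translation": the shift along the tool's x, y, z each as a share of 0.08 m, from -1 to 1, a list of three; "rotation": the turn, a rotation vector about the tool's x, y, z each as a share of 60 degrees, from -1 to 1, a list of three; "grip": the closure, from -1 (fully open) to 1 (shut), so that 0 is half open. In form: {"translation": [[x, y, z], ...], "rotation": [[rx, ry, rz], ...], "grip": [grip, ...]}. A call has 1 to 5 rows; each row is the pose to reach, as a shift and turn from the pose commanded when the call began, along the tool's axes at that moment; what a row does not reach only later rows make up. A row lasts 1/10 s, in which the tool goes at most 50 mm and 8.59 degrees, less where a joint would pass 70% of its speed; a pose out of reach is approached as far as the arm can. A call with a number of a shift or a turn outside -1 to 1 is refused whole. A call with a gripper value outside its range is refused whole. The fingers move at their own pace and stop on an object; the grip force is fixed at half the most. Time passes only in rows, so rows that repeat a pose let the fingers close. It gives the time, the measured TCP pose, the force and the opening at its end, in the units of the state.
- bot.read_state(): the state, without advancing time (a new reading comes with each control period).
- eyes.capture(name): name is "scene" or "top"; returns a dict with "image" (480x640x3 uint8, blue, green, red), "mtx" (3x3 intrinsics, pixels), "dist_coeffs" ([k1, k2, p1, p2, k3] as OpenCV has them; the pictures are not rectified), "rvec" (rotation vector, rad) and "tvec" (3), from world to camera coordinates, as OpenCV has them. Camera axes: x right, y down, z forward; pixel columns grow to the right and rows downward; lengths in m; the calibration is good to about 2 mm. A picture is of the moment at which its call begins. There is no depth.
- bot.hand_in(): hands the job in, once; it reports no verdict.
Trained networks look in the newest picture that a camera, given by its name, has taken for a name from the list of things; names that differ only in an ending like _2 or _b are one class to them, and where a whole thing is asked for, a point or a joint stands for the part that bears it (a point fixed in the world has none). Each returns a list of dicts, best first, with "conf" (0 to 1); they miss things now and then, are a little off and sometimes report something else, mostly with a low value. They report only what shows in the picture. A call takes as long as a camera call. They do not tell look-alikes from the thing itself.
- models.recognise(camera, thing): "extent" ([left, top, right, bottom] as shares, 0 to 1, of the picture: columns of its width, rows of its height, round what is visible of it).
- models.spot_point(camera, thing): "point" ([column, row] as shares, 0 to 1, of the picture: columns of its width, rows of its height: a listed point, or the origin of a listed thing).
The state is a dict: "time_s": time; "joint_positions": joint angles; "qvel": joint speeds; "tau": joint torques, N m; "position": TCP position; "tcp_rot": TCP orientation; "force": force on the tool from outside, world axes, zero at the start; "moment": the same for the moment, N m; "opening": opening from 0.0 (shut) to 1.0 (fully open).
Only numpy, scipy, OpenCV 4.12 (cv2) and the standard library are available. Lean on these libraries where they do the work, as an engineer would, in place of code of your own. Each camera call takes 0.05 s, during which the arm holds its last target. There are 200 camera calls.

## Working session

There is one attempt and no reset: what is moved stays moved. The work goes in short steps, Python scripts to look and compute and a tool call to move; the robot and the scene stay as the last step left them, time stands still between calls to the robot, and variables do not carry over. Pictures are saved under pics/ and viewed, about 12 in all and at most 16, crops included, and the job is handed in when it is done.

Besides the shell and the picture viewer there is one more tool, called by a JSON object that holds its "name" and its "arguments", one argument or row to a line. arm_command: Moves the arm, as the interface text tells. Shift numbers are shares of 0.08 m and turn numbers shares of 60 degrees, none past 1 either way. Its arguments: {"type":"object","properties":{"translation":{"type":"array"},"rotation":{"type":"array"},"grip":{"type":"array"}},"required":["translation","rotation","grip"]}

```bash
mkdir -p pics
cat > h.py <<'E'
import numpy as np, cv2
from rig import bot, eyes, models
def cap(n,save=None,crop=None,scale=1):
    c=eyes.capture(n); c['R']=cv2.Rodrigues(np.array(c['rvec'],float))[0]
    if save:
        im=c['image']
        if crop: x0,y0,x1,y1=crop; im=im[y0:y1,x0:x1]
        cv2.imwrite('pics/'+save+'.png',cv2.resize(im,None,fx=scale,fy=scale,interpolation=cv2.INTER_CUBIC))
    return c
def ray(c,px):
    u=cv2.undistortPoints(np.array([[px]],float),np.array(c['mtx'],float),np.array(c['dist_coeffs'],float))[0,0]
    R=c['R'];t=np.array(c['tvec'],float).ravel()
    return -R.T@t, R.T@np.array([u[0],u[1],1])
def atz(c,px,z):
    o,d=ray(c,px); return o+d*(z-o[2])/d[2]
def proj(c,P):
    return cv2.projectPoints(np.atleast_2d(P).astype(float),np.array(c['rvec'],float),np.array(c['tvec'],float),np.array(c['mtx'],float),np.array(c['dist_coeffs'],float))[0][:,0]
E
python3 - <<'E'
from h import *
np.set_printoptions(precision=4,suppress=True)
s=bot.read_state(); print(s['position'],s['tcp_rot'],s['force'],s['opening'],bot.tip_extent)
for n in ('top','scene'):
    c=cap(n,n+'0'); o,_=ray(c,(320,240)); print(n,o,[atz(c,p,0)for p in((0,0),(639,0),(0,479),(639,479))])
    for t,z in(('case',0.0),('tray',0),('lid',.008),('chock',0),('bottle0',.017),('tab0',.02)):
        for d in models.spot_point(n,t)[:7]:
            p=np.array(d['point'])*[640,480]; print(t,round(d['conf'],2),p.round(1),atz(c,p,z)[:2])
E
```

```text
[0.1836 0.5967 0.2436] [[ 0.9557 -0.001   0.2944]
 [-0.2944 -0.002   0.9557]
 [-0.0004 -1.     -0.0022]] [-0.0056  0.4912 -0.0525] 0.9999232982853805 0.022
top [ 0.357  -0.0323  1.3973] [array([1.431 , 1.0389, 0.    ]), array([ 1.4248, -1.1318,  0.    ]), array([-0.0797,  0.8617,  0.    ]), array([-0.0875, -0.9397,  0.    ])]
case 0.67 [307.4 266.4] [ 0.5184 -0.004 ]
tray 0.65 [409.3 269.9] [ 0.5065 -0.3153]
lid 0.89 [198.9 277.1] [0.4862 0.3242]
chock 0.72 [300.3 209.9] [0.696  0.0182]
chock 0.18 [427.1 275.5] [ 0.4892 -0.3689]
bottle0 0.75 [465.3 206.6] [ 0.7006 -0.4928]
bottle0 0.73 [412.2 278.3] [ 0.4793 -0.3198]
bottle0 0.7 [486.6 310. ] [ 0.3844 -0.5369]
bottle0 0.69 [395.8 282.1] [ 0.4681 -0.2699]
bottle0 0.48 [440.3 282. ] [ 0.4679 -0.4037]Traceback (most recent call last):
  File "<stdin>", line 7, in <module>
ValueError: it knows: beaker, bottle, case, chock, flask, jar, lid, spatula, timer, tray, weight
```

Run:
```python
from h import *
np.set_printoptions(precision=4,suppress=True)
c=cap('top','top1',(130,170,530,370),2)
c=cap('scene','scene0')
print(ray(c,(320,240)))
for t,z in(('case',0.0),('tray',0),('lid',.008),('chock',0),('bottle0',.017)):
        for d in models.spot_point('scene',t)[:7]:
            p=np.array(d['point'])*[640,480]; print(t,round(d['conf'],2),p.round(1),atz(c,p,z)[:2])
```

```text
(array([ 1.021 , -0.6662,  1.0724]), array([-0.3498,  0.4908, -0.7981]))
case 0.95 [304.  233.6] [ 0.505  -0.0128]
tray 0.75 [223.6 322.4] [ 0.5015 -0.3249]
tray 0.17 [325.2 342.2] [ 0.7222 -0.2359]
lid 0.71 [366.9 152.9] [0.4886 0.3234]
lid 0.34 [400.  226.7] [0.7013 0.1387]
chock 0.73 [377.3 259.3] [0.703  0.0231]
bottle0 0.91 [240.2 427.2] [ 0.6904 -0.4897]
bottle0 0.82 [189.6 337.6] [ 0.472 -0.401]
bottle0 0.78 [224.2 294.7] [ 0.4631 -0.2742]
bottle0 0.77 [179.3 405.3] [ 0.5593 -0.5249]
bottle0 0.69 [207.2 327.9] [ 0.4882 -0.3614]
bottle0 0.65 [213.2 312.3] [ 0.4729 -0.3239]
bottle0 0.62 [111.7 363.2] [ 0.3752 -0.5385]
```

View pics/top1.png

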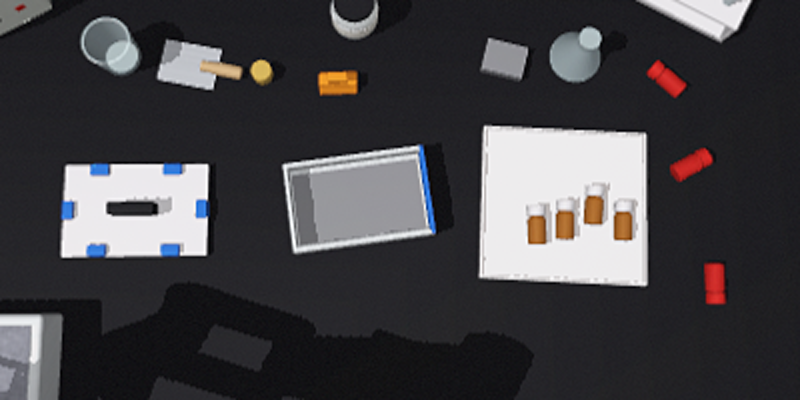

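View pics/scene0.png

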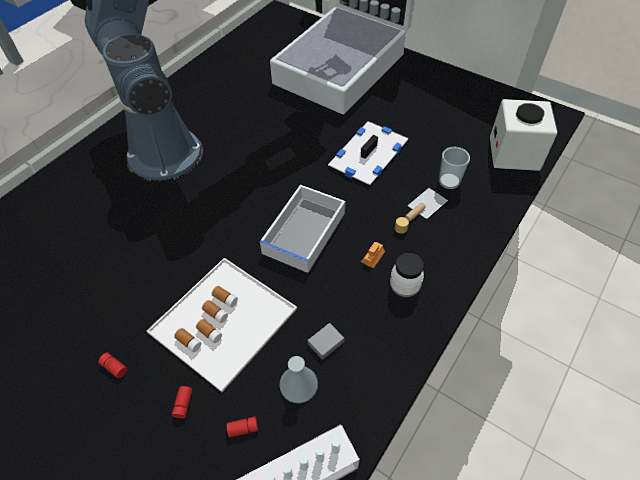

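```bash
cat > fit.py <<'E'
from h import *
from scipy.optimize import minimize
S=4
def box(x,y,z0,z1): return [[a*x,b*y,z] for a in(-1,1) for b in(-1,1) for z in(z0,z1)]
CASE=[np.array(box(.065,.105,0,.05))]
LID=[np.array(box(.069,.109,0,.006))]
CHOCK=[np.array([[a*.029,b*w,z] for a in(-1,1) for b in(-1,1) for w,z in((.019,0),(.006,.025))]),np.array(box(.015,.007,.025,.043))]
def cyl(a0,a1):
    t=np.linspace(0,2*np.pi,24); return [np.array([[a,.014*np.cos(q),.014*np.sin(q)] for a in(a0,a1) for q in t])]
def place(P,x,y,z,yaw):
    c,s=np.cos(yaw),np.sin(yaw); return P@np.array([[c,s,0],[-s,c,0],[0,0,1]])+[x,y,z]
def render(c,parts,win):
    x0,y0,x1,y1=win; m=np.zeros(((y1-y0)*S,(x1-x0)*S),np.uint8)
    for P in parts:
        q=((proj(c,P)-[x0,y0]+.5)*S-.5)*16
        cv2.fillConvexPoly(m,cv2.convexHull(np.round(q).astype(np.int32).reshape(-1,1,2)),255,cv2.LINE_8,4)
    return cv2.resize(m,(x1-x0,y1-y0),interpolation=cv2.INTER_AREA)/255.
def fit(obs,model,z,p0,extra=None):
    """obs: list of (cam, softmask fullsize); model: parts or fn(extra)"""
    wins=[]
    for c,m in obs:
        q=proj(c,[[p0[0],p0[1],z+.02]])[0]; ys,xs=np.where(m>.3); 
        wins.append((max(xs.min()-6,0),max(ys.min()-6,0),xs.max()+7,ys.max()+7))
    def f(p):
        parts=model(p[3]) if callable(model) else model
        return sum(((render(c,[place(P,p[0],p[1],z,p[2]*10) for P in parts],w)-m[w[1]:w[3],w[0]:w[2]])**2).sum() for (c,m),w in zip(obs,wins))
    n=len(p0); p0=np.array(p0,float); p0[2]/=10
    r=None
    for k in range(3):
        sim=np.vstack([p0]+[p0+np.eye(n)[i]*[.008,.008,.01,.006][i]/(k+1) for i in range(n)])
        r=minimize(f,p0,method='Nelder-Mead',options=dict(initial_simplex=sim,xatol=2e-5,fatol=1e-3,maxiter=400)); p0=r.x
    p=r.x.copy(); p[2]=np.degrees(p[2]*10)
    return p,r.fun,[m.sum() for _,m in obs]
def comp(mask,c,P,hull=False,rad=60):
    """component of binary mask nearest projected P"""
    q=proj(c,[P])[0]; n,l,s,cc=cv2.connectedComponentsWithStats(mask.astype(np.uint8))
    ok=[i for i in range(1,n) if s[i,4]>=12]
    i=min(ok,key=lambda i:np.linalg.norm(cc[i]-q)-.02*s[i,4]**.5)
    m=(l==i).astype(np.uint8)
    if hull:
        h=cv2.convexHull(np.argwhere(m)[:,::-1].astype(np.int32)); cv2.fillConvexPoly(m,h,1)
    return m.astype(float)
def masks(c):
    im=c['image']; hsv=cv2.cvtColor(im,cv2.COLOR_BGR2HSV); H,Sa,V=[hsv[...,i] for i in range(3)]
    return dict(bright=V>75,amber=(H>=5)&(H<=20)&(Sa>110)&(V>50),orange=(H>=5)&(H<=25)&(Sa>130)&(V>70),blue=(H>100)&(H<125)&(Sa>120)&(V>60))
E
python3 - <<'E'
from fit import *
np.set_printoptions(precision=4,suppress=True)
C=[cap('top'),cap('scene')]; M=[masks(c) for c in C]
def go(name,key,model,z,p0,hull=False,cams=(0,1)):
    for cs in [(i,) for i in cams]+([cams] if len(cams)>1 else []):
        obs=[(C[i],comp(M[i][key],C[i],[p0[0],p0[1],z+.015],hull)) for i in cs]
        p,f,a=fit(obs,model,z,p0); print(name,cs,p,round(f,1),a)
go('case','bright',CASE,0,[.51,-.008,.14],True)
go('lid','bright',LID,.008,[.487,.324,0.],True)
go('chock','orange',CHOCK,0,[.70,.02,0.])
for b in ([.463,-.274],[.473,-.322],[.488,-.361],[.47,-.402]):
    go('bot','amber',lambda a:cyl(-.029,a),.017,b+[.0,.008])
E
```

```text
case (0,) [ 0.5063 -0.0083  7.6823] 136.4 [np.float64(3412.0)]
case (1,) [ 0.503 -0.01   7.346] 90.7 [np.float64(4533.0)]
case (0, 1) [ 0.5042 -0.0102  7.5712] 279.0 [np.float64(3412.0), np.float64(4533.0)]
lid (0,) [0.4928 0.3285 0.0176] 117.2 [np.float64(3521.0)]
lid (1,) [0.4903 0.3284 0.6556] 203.6 [np.float64(2929.0)]
lid (0, 1) [ 0.4924  0.3288 -0.2185] 337.1 [np.float64(3521.0), np.float64(2929.0)]
chock (0,) [0.7015 0.0223 0.8681] 161.6 [np.float64(236.0)]
chock (1,) [ 0.6887  0.0232 91.411 ] 10.6 [np.float64(358.0)]
chock (0, 1) [ 0.6894  0.0235 90.4135] 41.3 [np.float64(236.0), np.float64(358.0)]
bot (0,) [ 0.4702 -0.2765 -1.7694  0.0093] 4.8 [np.float64(122.0)]
bot (1,) [ 0.4687 -0.2759  4.2688 -0.0019] 16.5 [np.float64(169.0)]
bot (0, 1) [ 0.4696 -0.276   0.9379 -0.    ] 53.8 [np.float64(122.0), np.float64(169.0)]
bot (0,) [ 0.4788 -0.3182 -2.2098  0.0065] 4.3 [np.float64(115.0)]
bot (1,) [ 0.4761 -0.3176  6.6799 -0.0028] 21.1 [np.float64(176.0)]
bot (0, 1) [ 0.4781 -0.3185  1.3843 -0.0017] 58.4 [np.float64(115.0), np.float64(176.0)]
bot (0,) [ 0.5001 -0.3626 -2.7645  0.0087] 10.3 [np.float64(121.0)]
bot (1,) [ 0.4988 -0.3628  0.3607 -0.004 ] 19.6 [np.float64(187.0)]
bot (0, 1) [ 0.4991 -0.3631 -1.6508  0.0001] 62.9 [np.float64(121.0), np.float64(187.0)]
bot (0,) [ 0.4758 -0.4066 -3.0725  0.0094] 6.2 [np.float64(123.0)]
bot (1,) [ 0.474  -0.4058  4.267  -0.0025] 23.3 [np.float64(193.0)]
bot (0, 1) [ 0.4744 -0.4056  3.9818 -0.0011] 68.9 [np.float64(123.0), np.float64(193.0)]
```

```bash
cat > plan.py <<'E'
import sys,json
from h import *
from scipy.spatial.transform import Rotation as Ro, Slerp
def down(yaw):
    c,s=np.cos(np.radians(yaw)),np.sin(np.radians(yaw)); z=np.array([c,s,0]);y=np.array([0,0,-1.]); return np.column_stack([np.cross(y,z),y,z])
def plan(wps,start=None):
    """wps: (x,y,z,yaw) list"""
    s=bot.read_state(); p=np.array(s['position']); R=np.array(s['tcp_rot'])
    print('t',round(s['time_s'],1),'p',p.round(4),'F',np.round(s['force'],1),'open',round(s['opening'],3))
    for x,y,z,yaw in wps:
        q=np.array([x,y,z]); R2=down(yaw); rv=Ro.from_matrix(R.T@R2)
        d=R.T@(q-p); ang=np.degrees(rv.magnitude())
        n=max(1,int(np.ceil(max(np.abs(d).max()/.0799,ang/40,np.linalg.norm(d)/.12))))
        sl=Slerp([0,1],Ro.from_matrix([R,R2])); P0=p
        for k in range(1,n+1):
            pk=P0+(q-P0)*k/n; Rk=sl(k/n).as_matrix()
            t=R.T@(pk-p)/.08; r=Ro.from_matrix(R.T@Rk).as_rotvec()/np.radians(60)
            rows=int(max(np.ceil(np.linalg.norm(pk-p)/.05),np.ceil(np.degrees(np.linalg.norm(r)*np.radians(60))/8.59)))
            print('  ' if k<n else '* ',np.round(t,3).tolist(),np.round(r,3).tolist(),'rows>=',rows); p,R=pk,Rk
E
cat > case.py <<'E'
import numpy as np
C=np.array([.5050,-.0092]); CY=7.5
def w(x,y):
    c,s=np.cos(np.radians(CY)),np.sin(np.radians(CY)); return C+[c*x-s*y,s*x+c*y]
E
python3 - <<'E'
from plan import *
from case import *
np.set_printoptions(precision=4,suppress=True)
plan([(.42,.32,.22,0),(.4700,-.2765,.15,0),(.4700,-.2765,.026,0)])
ims=[]
for n,s in(('top',6),('scene',4)):
    c=cap(n); im=c['image']; 
    q=proj(c,[[C[0],C[1],.03]])[0].astype(int); h=(66,50) if n=='top' else (100,75)
    x0,y0=q[0]-h[0],q[1]-h[1]; im=cv2.resize(im[y0:y0+2*h[1],x0:x0+2*h[0]],None,fx=s,fy=s,interpolation=cv2.INTER_CUBIC)
    for a,b,z,col in((.065,.105,.05,(0,0,255)),(.06,.10,.05,(0,255,0)),(.06,.1,.005,(0,255,255)),(.065,.105,0,(255,0,255))):
        P=[[*w(i*a,j*b),z] for i,j in((-1,-1),(-1,1),(1,1),(1,-1))]
        k=((proj(c,P)-[x0,y0]+.5)*s).astype(np.int32); cv2.polylines(im,[k.reshape(-1,1,2)],True,col,1)
    ims.append(cv2.resize(im,(800,600))[::1])
o=np.vstack([cv2.resize(i,(600,450))[:,:] for i in ims]); o=np.hstack([cv2.resize(i,(400,300)) for i in ims]) 
cv2.imwrite('pics/ov.png',ims[0]); cv2.imwrite('pics/ov2.png',ims[1])
E
```

```text
t 0.8 p [0.184  0.5973 0.2446] F [1.2 0.4 0.6] open 0.999
   [0.96, 0.077, -0.611] [-0.0, 0.304, -0.0] rows>= 3
   [1.103, 0.077, -0.28] [-0.0, 0.304, -0.0] rows>= 3
   [1.135, 0.077, 0.079] [-0.0, 0.304, -0.0] rows>= 3
*  [1.054, 0.077, 0.43] [-0.0, 0.304, -0.0] rows>= 3
   [0.932, 0.109, 0.078] [0.0, 0.0, 0.0] rows>= 2
   [0.932, 0.109, 0.078] [0.0, 0.0, 0.0] rows>= 2
   [0.932, 0.109, 0.078] [0.0, 0.0, 0.0] rows>= 2
   [0.932, 0.109, 0.078] [-0.0, -0.0, -0.0] rows>= 2
   [0.932, 0.109, 0.078] [-0.0, -0.0, 0.0] rows>= 2
   [0.932, 0.109, 0.078] [0.0, 0.0, 0.0] rows>= 2
   [0.932, 0.109, 0.078] [0.0, 0.0, 0.0] rows>= 2
*  [0.932, 0.109, 0.078] [0.0, 0.0, 0.0] rows>= 2
   [0.0, 0.775, 0.0] [0.0, 0.0, 0.0] rows>= 2
*  [0.0, 0.775, 0.0] [0.0, 0.0, 0.0] rows>= 2
```

View pics/ov.png

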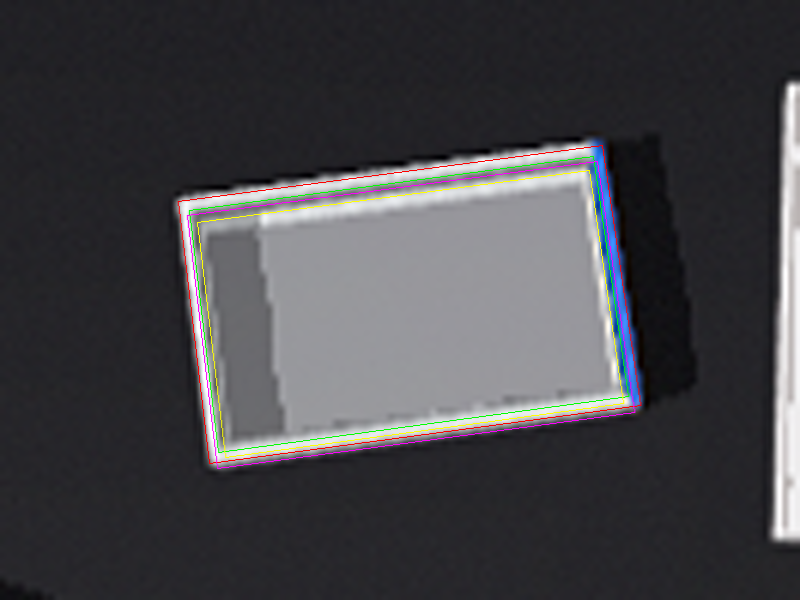

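View pics/ov2.png

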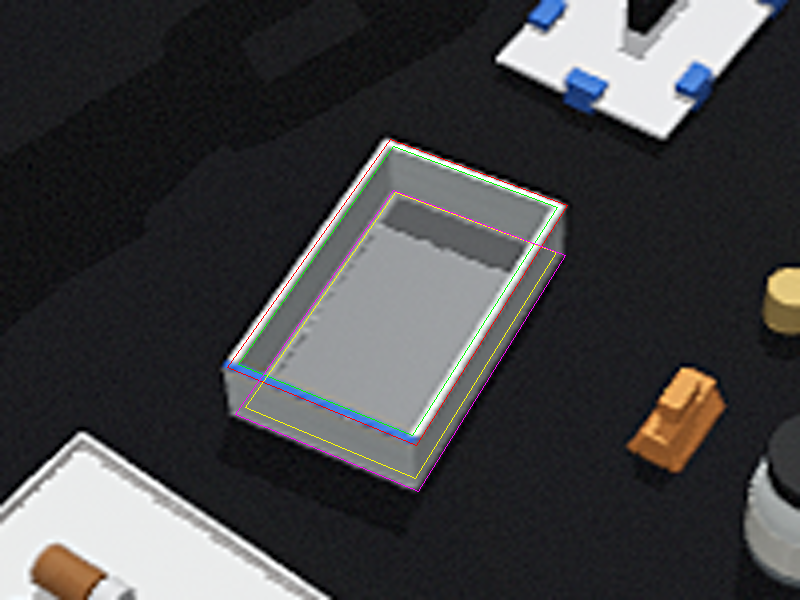

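{"name": "arm_command", "arguments": {
  "translation": [
    [0,0,0],
    [0,0,0],
    [0,0,0],
    [0,0,0],
    [0,0,0]
  ],
  "rotation": [
    [0,0.608,0],
    [0,0.608,0],
    [0,0.608,0],
    [0,0.608,0],
    [0,0.608,0]
  ],
  "grip": [-1,-1,-1,-1,-1]
}}

```text
time_s: 1.35
position: [0.184, 0.5973, 0.2446]
tcp_rot: [[0.591, 0.0, 0.807], [-0.807, 0.0, 0.591], [-0.0, -1.0, 0.0]]
force: [0.1, -0.0, -1.0]
opening: 1.001
```

{"name": "arm_command", "arguments": {
  "translation": [
    [0,0,0],
    [0,0,0],
    [0,0,0],
    [0,0,0],
    [0,0,0]
  ],
  "rotation": [
    [0,0.608,0],
    [0,0.608,0],
    [0,0.608,0],
    [0,0.608,0],
    [0,0.608,0]
  ],
  "grip": [-1,-1,-1,-1,-1]
}}

```text
time_s: 1.85
position: [0.184, 0.5973, 0.2446]
tcp_rot: [[-0.005, 0.0, 1.0], [-1.0, 0.0, -0.005], [-0.0, -1.0, 0.0]]
force: [0.2, -0.9, -0.4]
opening: 1.0
```

{"name": "arm_command", "arguments": {
  "translation": [
    [0.87,0.1,0.74],
    [0.87,0.1,0.74],
    [0.87,0.1,0.74],
    [0.87,0.1,0.74]
  ],
  "rotation": [
    [0,0,0],
    [0,0,0],
    [0,0,0],
    [0,0,0]
  ],
  "grip": [-1,-1,-1,-1]
}}

```text
time_s: 2.25
position: [0.2436, 0.5274, 0.2367]
tcp_rot: [[-0.004, -0.0, 1.0], [-1.0, 0.001, -0.004], [-0.001, -1.0, -0.0]]
force: [1.0, 0.3, 0.1]
opening: 0.999
```

{"name": "arm_command", "arguments": {
  "translation": [
    [0.87,0.1,0.74],
    [0.87,0.1,0.74],
    [0.87,0.1,0.74],
    [0.87,0.1,0.74]
  ],
  "rotation": [
    [0,0,0],
    [0,0,0],
    [0,0,0],
    [0,0,0]
  ],
  "grip": [-1,-1,-1,-1]
}}

```text
time_s: 2.65
position: [0.3022, 0.4587, 0.2288]
tcp_rot: [[-0.002, -0.0, 1.0], [-1.0, 0.001, -0.002], [-0.001, -1.0, -0.0]]
force: [-0.5, 0.6, 0.1]
opening: 1.002
```

{"name": "arm_command", "arguments": {
  "translation": [
    [0.87,0.1,0.74],
    [0.87,0.1,0.74],
    [0.87,0.1,0.74],
    [0.87,0.1,0.74]
  ],
  "rotation": [
    [0,0,0],
    [0,0,0],
    [0,0,0],
    [0,0,0]
  ],
  "grip": [-1,-1,-1,-1]
}}

```text
time_s: 3.05
position: [0.361, 0.3895, 0.2207]
tcp_rot: [[-0.002, -0.0, 1.0], [-1.0, 0.001, -0.002], [-0.001, -1.0, -0.0]]
force: [-0.5, 1.0, 0.7]
opening: 1.003
```

{"name": "arm_command", "arguments": {
  "translation": [
    [0.87,0.1,0.74],
    [0.87,0.1,0.74],
    [0.87,0.1,0.74],
    [0.87,0.1,0.74]
  ],
  "rotation": [
    [0,0,0],
    [0,0,0],
    [0,0,0],
    [0,0,0]
  ],
  "grip": [-1,-1,-1,-1]
}}

```text
time_s: 3.45
position: [0.4199, 0.3199, 0.2127]
tcp_rot: [[-0.001, -0.0, 1.0], [-1.0, 0.001, -0.001], [-0.001, -1.0, -0.0]]
force: [0.8, 0.4, -0.6]
opening: 1.0
```

{"name": "arm_command", "arguments": {
  "translation": [
    [0.932,0.098,0.078],
    [0.932,0.098,0.078],
    [0.932,0.098,0.078]
  ],
  "rotation": [
    [0,0,0],
    [0,0,0],
    [0,0,0]
  ],
  "grip": [-1,-1,-1]
}}

```text
time_s: 3.75
position: [0.4248, 0.2439, 0.2045]
tcp_rot: [[-0.001, -0.002, 1.0], [-1.0, -0.001, -0.001], [0.001, -1.0, -0.002]]
force: [-0.2, -0.1, 0.6]
opening: 0.999
```

{"name": "arm_command", "arguments": {
  "translation": [
    [0.932,0.098,0.078],
    [0.932,0.098,0.078],
    [0.932,0.098,0.078]
  ],
  "rotation": [
    [0,0,0],
    [0,0,0],
    [0,0,0]
  ],
  "grip": [-1,-1,-1]
}}

```text
time_s: 4.05
position: [0.4323, 0.1697, 0.1969]
tcp_rot: [[-0.002, -0.0, 1.0], [-1.0, 0.0, -0.002], [-0.0, -1.0, -0.0]]
force: [0.4, 0.4, -0.1]
opening: 1.002
```

{"name": "arm_command", "arguments": {
  "translation": [
    [0.932,0.098,0.078],
    [0.932,0.098,0.078],
    [0.932,0.098,0.078]
  ],
  "rotation": [
    [0,0,0],
    [0,0,0],
    [0,0,0]
  ],
  "grip": [-1,-1,-1]
}}

```text
time_s: 4.35
position: [0.4395, 0.0952, 0.1892]
tcp_rot: [[-0.003, 0.001, 1.0], [-1.0, 0.0, -0.003], [-0.001, -1.0, 0.001]]
force: [-0.1, -0.4, -0.1]
opening: 1.001
```

{"name": "arm_command", "arguments": {
  "translation": [
    [0.932,0.098,0.078],
    [0.932,0.098,0.078],
    [0.932,0.098,0.078]
  ],
  "rotation": [
    [0,0,0],
    [0,0,0],
    [0,0,0]
  ],
  "grip": [-1,-1,-1]
}}

```text
time_s: 4.65
position: [0.4464, 0.0205, 0.1814]
tcp_rot: [[-0.003, 0.002, 1.0], [-1.0, 0.0, -0.003], [-0.0, -1.0, 0.002]]
force: [0.1, 1.1, -0.4]
opening: 0.999
```

{"name": "arm_command", "arguments": {
  "translation": [
    [0.932,0.098,0.078],
    [0.932,0.098,0.078],
    [0.932,0.098,0.078]
  ],
  "rotation": [
    [0,0,0],
    [0,0,0],
    [0,0,0]
  ],
  "grip": [-1,-1,-1]
}}

```text
time_s: 4.95
position: [0.4529, -0.0544, 0.1736]
tcp_rot: [[-0.003, 0.002, 1.0], [-1.0, -0.0, -0.003], [0.0, -1.0, 0.002]]
force: [0.0, 0.2, 0.8]
opening: 1.001
```

{"name": "arm_command", "arguments": {
  "translation": [
    [0.932,0.098,0.078],
    [0.932,0.098,0.078],
    [0.932,0.098,0.078]
  ],
  "rotation": [
    [0,0,0],
    [0,0,0],
    [0,0,0]
  ],
  "grip": [-1,-1,-1]
}}

```text
time_s: 5.25
position: [0.4591, -0.1291, 0.1657]
tcp_rot: [[-0.003, 0.002, 1.0], [-1.0, -0.001, -0.003], [0.001, -1.0, 0.002]]
force: [0.5, -0.4, 1.4]
opening: 0.997
```

{"name": "arm_command", "arguments": {
  "translation": [
    [0.932,0.098,0.078],
    [0.932,0.098,0.078],
    [0.932,0.098,0.078]
  ],
  "rotation": [
    [0,0,0],
    [0,0,0],
    [0,0,0]
  ],
  "grip": [-1,-1,-1]
}}

```text
time_s: 5.55
position: [0.4651, -0.2037, 0.1578]
tcp_rot: [[-0.003, 0.002, 1.0], [-1.0, -0.001, -0.003], [0.001, -1.0, 0.002]]
force: [-0.4, 0.4, -0.3]
opening: 1.003
```

{"name": "arm_command", "arguments": {
  "translation": [
    [0.932,0.098,0.078],
    [0.932,0.098,0.078],
    [0.932,0.098,0.078],
    [0.932,0.098,0.078]
  ],
  "rotation": [
    [0,0,0],
    [0,0,0],
    [0,0,0],
    [0,0,0]
  ],
  "grip": [-1,-1,-1,-1]
}}

```text
time_s: 5.95
position: [0.4694, -0.2749, 0.1497]
tcp_rot: [[-0.001, -0.002, 1.0], [-1.0, 0.003, -0.001], [-0.003, -1.0, -0.002]]
force: [-0.2, 0.4, -0.3]
opening: 1.003
```

Run:
```python
from plan import *
from fit import *
from case import *
np.set_printoptions(precision=4,suppress=True)
plan([(.4700,-.2765,.15,0)])
C0=cap('scene'); m=masks(C0)['amber']
n,l,s,cc=cv2.connectedComponentsWithStats(m.astype(np.uint8))
print([(cc[i].round(1),s[i,4]) for i in range(1,n) if s[i,4]>25])
print([w(0,y) for y in (-.086,-.058,-.03,-.002,.025)])
```

```text
t 6.0 p [ 0.4694 -0.2749  0.1497] F [-0.2  0.4 -0.3] open 1.003
*  [0.02, -0.004, 0.008] [0.001, -0.0, -0.003] rows>= 1
[(array([402.2, 229.6]), np.int32(38)), (array([373.4, 254.7]), np.int32(365)), (array([220.1, 293.5]), np.int32(174)), (array([210.4, 308.1]), np.int32(182)), (array([204.6, 327.2]), np.int32(195)), (array([183.3, 336.6]), np.int32(198))]
[array([ 0.5162, -0.0945]), array([ 0.5126, -0.0667]), array([ 0.5089, -0.0389]), array([ 0.5053, -0.0112]), array([0.5017, 0.0156])]
```

{"name": "arm_command", "arguments": {
  "translation": [
    [0.02,0.773,0.0],
    [0.02,0.773,0.0],
    [0.02,0.773,0.0]
  ],
  "rotation": [
    [0,0,0],
    [0,0,0],
    [0,0,0]
  ],
  "grip": [-1,-1,-1]
}}

```text
time_s: 6.3
position: [0.4679, -0.2763, 0.0863]
tcp_rot: [[0.0, -0.005, 1.0], [-1.0, 0.005, 0.0], [-0.005, -1.0, -0.005]]
force: [-0.0, -0.1, 0.1]
opening: 1.001
```

{"name": "arm_command", "arguments": {
  "translation": [
    [0,0.773,0.0],
    [0,0.773,0.0],
    [0,0.773,0.0],
    [0,0.773,0.0]
  ],
  "rotation": [
    [0,0,0],
    [0,0,0],
    [0,0,0],
    [0,0,0]
  ],
  "grip": [-1,-1,-1,-1]
}}

```text
time_s: 6.7
position: [0.4698, -0.2794, 0.0276]
tcp_rot: [[-0.001, 0.0, 1.0], [-1.0, -0.0, -0.001], [0.0, -1.0, 0.0]]
force: [-0.2, -0.5, 0.3]
opening: 1.0
```

{"name": "arm_command", "arguments": {
  "translation": [
    [0,0,0],
    [0,0,0],
    [0,0,0],
    [0,0,0],
    [0,0,0]
  ],
  "rotation": [
    [0,0,0],
    [0,0,0],
    [0,0,0],
    [0,0,0],
    [0,0,0]
  ],
  "grip": [1,1,1,1,1]
}}

```text
time_s: 7.2
position: [0.4694, -0.2795, 0.0263]
tcp_rot: [[-0.001, -0.0, 1.0], [-1.0, 0.0, -0.001], [-0.0, -1.0, -0.0]]
force: [-1.0, -0.0, 2.5]
opening: 0.662
```

{"name": "arm_command", "arguments": {
  "translation": [
    [0,-0.75,0],
    [0,-0.75,0],
    [0,-0.75,0],
    [0,-0.75,0]
  ],
  "rotation": [
    [0,0,0],
    [0,0,0],
    [0,0,0],
    [0,0,0]
  ],
  "grip": [1,1,1,1]
}}

```text
time_s: 7.6
position: [0.4692, -0.2794, 0.0861]
tcp_rot: [[-0.001, -0.0, 1.0], [-1.0, 0.0, -0.001], [-0.0, -1.0, -0.0]]
force: [-0.3, 0.2, -1.0]
opening: 0.66
```

Run:
```python
from plan import *
from case import *
plan([(*w(0,-.083),.12,CY),(*w(0,-.083),.029,CY)])
```

```text
t 7.6 p [ 0.4692 -0.2794  0.0861] F [-0.3  0.2 -1. ] open 0.66
   [-0.783, -0.141, 0.193] [0.0, -0.042, -0.0] rows>= 2
   [-0.774, -0.141, 0.228] [0.0, -0.042, -0.0] rows>= 2
*  [-0.763, -0.141, 0.261] [0.0, -0.042, -0.0] rows>= 2
   [0.0, 0.569, -0.0] [0.0, 0.0, -0.0] rows>= 1
*  [0.0, 0.569, -0.0] [0.0, 0.0, -0.0] rows>= 1
```

{"name": "arm_command", "arguments": {
  "translation": [
    [-0.783,-0.141,0.193],
    [-0.783,-0.141,0.193],
    [-0.783,-0.141,0.193]
  ],
  "rotation": [
    [0,-0.042,0],
    [0,-0.042,0],
    [0,-0.042,0]
  ],
  "grip": [1,1,1]
}}

```text
time_s: 7.9
position: [0.4842, -0.2142, 0.0968]
tcp_rot: [[0.046, -0.002, 0.999], [-0.999, 0.002, 0.046], [-0.002, -1.0, -0.002]]
force: [0.1, 0.2, -0.3]
opening: 0.663
```

{"name": "arm_command", "arguments": {
  "translation": [
    [-0.774,-0.141,0.228],
    [-0.774,-0.141,0.228],
    [-0.774,-0.141,0.228]
  ],
  "rotation": [
    [0,-0.042,0],
    [0,-0.042,0],
    [0,-0.042,0]
  ],
  "grip": [1,1,1]
}}

```text
time_s: 8.2
position: [0.5005, -0.1529, 0.1084]
tcp_rot: [[0.089, -0.001, 0.996], [-0.996, 0.0, 0.089], [-0.0, -1.0, -0.001]]
force: [0.3, -0.5, -1.3]
opening: 0.664
```

{"name": "arm_command", "arguments": {
  "translation": [
    [-0.763,-0.141,0.261],
    [-0.763,-0.141,0.261],
    [-0.763,-0.141,0.261],
    [-0.763,-0.141,0.261],
    [-0.763,-0.141,0.261]
  ],
  "rotation": [
    [0,-0.042,0],
    [0,-0.042,0],
    [0,-0.042,0],
    [0,-0.042,0],
    [0,-0.042,0]
  ],
  "grip": [1,1,1,1,1]
}}

```text
time_s: 8.7
position: [0.516, -0.0931, 0.1196]
tcp_rot: [[0.129, -0.0, 0.992], [-0.992, -0.0, 0.129], [0.0, -1.0, -0.0]]
force: [-0.1, -0.5, -0.8]
opening: 0.659
```

Run:
```python
from plan import *
from case import *
plan([(*w(0,-.083),.0295,CY),(*w(0,-.091),.0295,CY)])
```

```text
t 8.7 p [ 0.516  -0.0931  0.1196] F [-0.1 -0.5 -0.8] open 0.659
   [-0.01, 0.563, 0.001] [0.0, -0.001, 0.0] rows>= 1
*  [-0.01, 0.563, 0.001] [0.0, -0.001, 0.0] rows>= 1
*  [0.1, -0.0, -0.0] [-0.0, -0.0, -0.0] rows>= 1
```

{"name": "arm_command", "arguments": {
  "translation": [
    [-0.01,0.563,0],
    [-0.01,0.563,0]
  ],
  "rotation": [
    [0,0,0],
    [0,0,0]
  ],
  "grip": [1,1]
}}

```text
time_s: 8.9
position: [0.5121, -0.0908, 0.07]
tcp_rot: [[0.128, -0.011, 0.992], [-0.992, 0.004, 0.128], [-0.006, -1.0, -0.011]]
force: [-0.9, 0.4, -0.4]
opening: 0.665
```

{"name": "arm_command", "arguments": {
  "translation": [
    [-0.01,0.563,0],
    [-0.01,0.563,0],
    [-0.01,0.563,0],
    [-0.01,0.563,0]
  ],
  "rotation": [
    [0,0,0],
    [0,0,0],
    [0,0,0],
    [0,0,0]
  ],
  "grip": [1,1,1,1]
}}

```text
time_s: 9.3
position: [0.5158, -0.0907, 0.0308]
tcp_rot: [[0.129, 0.0, 0.992], [-0.992, -0.0, 0.129], [0.0, -1.0, 0.0]]
force: [-0.5, -0.3, -1.1]
opening: 0.668
```

{"name": "arm_command", "arguments": {
  "translation": [
    [0.05,0,0],
    [0.05,0,0],
    [0.05,0,0]
  ],
  "rotation": [
    [0,0,0],
    [0,0,0],
    [0,0,0]
  ],
  "grip": [1,1,1]
}}

```text
time_s: 9.6
position: [0.5164, -0.0943, 0.0304]
tcp_rot: [[0.13, 0.0, 0.992], [-0.992, -0.0, 0.13], [0.0, -1.0, 0.0]]
force: [0.2, -0.3, -0.3]
opening: 0.667
```

{"name": "arm_command", "arguments": {
  "translation": [
    [0.02,0,0],
    [0.02,0,0],
    [0.02,0,0]
  ],
  "rotation": [
    [0,0,0],
    [0,0,0],
    [0,0,0]
  ],
  "grip": [1,1,1]
}}

```text
time_s: 9.9
position: [0.5166, -0.0957, 0.0299]
tcp_rot: [[0.13, -0.0, 0.991], [-0.991, 0.0, 0.13], [-0.0, -1.0, -0.0]]
force: [-1.0, -0.3, -0.9]
opening: 0.663
```

{"name": "arm_command", "arguments": {
  "translation": [
    [0.02,0,0],
    [0.02,0,0],
    [0.02,0,0]
  ],
  "rotation": [
    [0,0,0],
    [0,0,0],
    [0,0,0]
  ],
  "grip": [1,1,1]
}}

```text
time_s: 10.2
position: [0.5168, -0.0973, 0.0299]
tcp_rot: [[0.13, -0.0, 0.991], [-0.991, 0.0, 0.13], [-0.0, -1.0, -0.0]]
force: [0.2, -0.5, -0.4]
opening: 0.663
```

{"name": "arm_command", "arguments": {
  "translation": [
    [0.02,0.005,0],
    [0.02,0.005,0],
    [0.02,0.005,0]
  ],
  "rotation": [
    [0,0,0],
    [0,0,0],
    [0,0,0]
  ],
  "grip": [1,1,1]
}}

```text
time_s: 10.5
position: [0.5167, -0.0981, 0.0295]
tcp_rot: [[0.13, -0.001, 0.991], [-0.991, 0.001, 0.13], [-0.001, -1.0, -0.001]]
force: [0.8, 4.3, 0.7]
opening: 0.665
```

{"name": "arm_command", "arguments": {
  "translation": [
    [0.02,0.005,0],
    [0.02,0.005,0],
    [0.02,0.005,0]
  ],
  "rotation": [
    [0,0,0],
    [0,0,0],
    [0,0,0]
  ],
  "grip": [1,1,1]
}}

```text
time_s: 10.8
position: [0.5165, -0.0982, 0.0291]
tcp_rot: [[0.13, -0.002, 0.992], [-0.992, 0.003, 0.13], [-0.003, -1.0, -0.001]]
force: [2.5, 10.2, 2.7]
opening: 0.665
```

{"name": "arm_command", "arguments": {
  "translation": [
    [-0.015,0.01,0],
    [-0.015,0.01,0]
  ],
  "rotation": [
    [0,0,0],
    [0,0,0]
  ],
  "grip": [1,1]
}}

```text
time_s: 11.0
position: [0.5164, -0.0982, 0.0282]
tcp_rot: [[0.131, -0.002, 0.991], [-0.991, 0.001, 0.131], [-0.002, -1.0, -0.001]]
force: [0.8, 5.9, 0.6]
opening: 0.662
```

{"name": "arm_command", "arguments": {
  "translation": [
    [0,0,0],
    [0,0,0],
    [0,0,0],
    [0,0,0]
  ],
  "rotation": [
    [0,0,0],
    [0,0,0],
    [0,0,0],
    [0,0,0]
  ],
  "grip": [-0.62,-0.62,-0.62,-0.62]
}}

```text
time_s: 11.4
position: [0.516, -0.099, 0.0281]
tcp_rot: [[0.13, -0.002, 0.991], [-0.991, 0.001, 0.13], [-0.001, -1.0, -0.002]]
force: [-3.0, 3.2, -0.2]
opening: 0.805
```

{"name": "arm_command", "arguments": {
  "translation": [
    [0,-0.6,0],
    [0,-0.6,0],
    [0,-0.6,0]
  ],
  "rotation": [
    [0,0,0],
    [0,0,0],
    [0,0,0]
  ],
  "grip": [-0.62,-0.62,-0.62]
}}

```text
time_s: 11.7
position: [0.5193, -0.1007, 0.0776]
tcp_rot: [[0.13, 0.006, 0.992], [-0.992, -0.003, 0.13], [0.003, -1.0, 0.005]]
force: [-0.6, -0.3, -0.2]
opening: 0.809
```

{"name": "arm_command", "arguments": {
  "translation": [
    [0,-0.6,0],
    [0,-0.6,0],
    [0,-0.6,0],
    [0,-0.6,0]
  ],
  "rotation": [
    [0,0,0],
    [0,0,0],
    [0,0,0],
    [0,0,0]
  ],
  "grip": [-1,-1,-1,-1]
}}

```text
time_s: 12.1
position: [0.5166, -0.0993, 0.1237]
tcp_rot: [[0.13, -0.001, 0.992], [-0.992, 0.0, 0.13], [-0.0, -1.0, -0.001]]
force: [-0.5, -0.5, -0.4]
opening: 0.985
```

Run:
```python
from plan import *
from case import *
plan([(.478,-.318,.125,0),(.478,-.318,.0263,0)])
```

```text
t 12.1 p [ 0.5166 -0.0993  0.1237] F [-0.5 -0.5 -0.4] open 0.985
   [0.883, -0.005, -0.278] [0.0, 0.041, -0.0] rows>= 2
   [0.894, -0.005, -0.239] [0.0, 0.041, -0.0] rows>= 2
*  [0.904, -0.005, -0.2] [0.0, 0.041, -0.0] rows>= 2
   [-0.0, 0.617, 0.0] [0.0, -0.0, 0.0] rows>= 1
*  [-0.0, 0.617, 0.0] [0.0, 0.0, 0.0] rows>= 1
```

{"name": "arm_command", "arguments": {
  "translation": [
    [0.883,0,-0.278],
    [0.883,0,-0.278],
    [0.883,0,-0.278]
  ],
  "rotation": [
    [0,0.041,0],
    [0,0.041,0],
    [0,0.041,0]
  ],
  "grip": [-1,-1,-1]
}}

```text
time_s: 12.4
position: [0.504, -0.1751, 0.1233]
tcp_rot: [[0.084, -0.0, 0.996], [-0.996, -0.001, 0.084], [0.001, -1.0, -0.0]]
force: [0.1, 0.8, 0.8]
opening: 0.997
```

{"name": "arm_command", "arguments": {
  "translation": [
    [0.894,0,-0.239],
    [0.894,0,-0.239],
    [0.894,0,-0.239]
  ],
  "rotation": [
    [0,0.041,0],
    [0,0.041,0],
    [0,0.041,0]
  ],
  "grip": [-1,-1,-1]
}}

```text
time_s: 12.7
position: [0.4913, -0.2475, 0.1235]
tcp_rot: [[0.041, 0.0, 0.999], [-0.999, -0.001, 0.041], [0.001, -1.0, 0.0]]
force: [0.0, -0.3, 0.3]
opening: 0.997
```

{"name": "arm_command", "arguments": {
  "translation": [
    [0.904,0,-0.2],
    [0.904,0,-0.2],
    [0.904,0,-0.2],
    [0.904,0,-0.2],
    [0.904,0,-0.2]
  ],
  "rotation": [
    [0,0.041,0],
    [0,0.041,0],
    [0,0.041,0],
    [0,0.041,0],
    [0,0.041,0]
  ],
  "grip": [-1,-1,-1,-1,-1]
}}

```text
time_s: 13.2
position: [0.4783, -0.3156, 0.1237]
tcp_rot: [[0.003, -0.002, 1.0], [-1.0, 0.002, 0.003], [-0.002, -1.0, -0.002]]
force: [-0.6, 0.8, 1.1]
opening: 1.001
```

```bash
cat > chk.py <<'E'
from plan import *
from fit import *
from case import *
np.set_printoptions(precision=4,suppress=True)
def blobs(cam='scene'):
    c=cap(cam); m=masks(c)['amber']
    n,l,s,cc=cv2.connectedComponentsWithStats(m.astype(np.uint8))
    print(cam,[(cc[i].round(1).tolist(),int(s[i,4])) for i in range(1,n) if s[i,4]>25])
E
python3 - <<'E'
from chk import *
plan([(.478,-.318,.0263,0)])
blobs();
E
```

```text
t 13.2 p [ 0.4783 -0.3156  0.1237] F [-0.6  0.8  1.1] open 1.001
   [0.017, 0.609, -0.001] [0.001, 0.001, -0.001] rows>= 1
*  [0.016, 0.609, -0.001] [0.001, 0.001, -0.001] rows>= 1
scene [([399.6, 229.0], 46), ([373.4, 254.7], 366), ([284.7, 247.3], 50), ([210.4, 308.1], 182), ([204.6, 327.2], 195), ([183.3, 336.6], 198)]
```

{"name": "arm_command", "arguments": {
  "translation": [
    [0,0.609,0],
    [0,0.609,0]
  ],
  "rotation": [
    [0,0,0],
    [0,0,0]
  ],
  "grip": [-1,-1]
}}

```text
time_s: 13.45
position: [0.4754, -0.3133, 0.0698]
tcp_rot: [[0.003, -0.01, 1.0], [-1.0, 0.01, 0.003], [-0.011, -1.0, -0.01]]
force: [-1.9, 1.2, -0.4]
opening: 0.999
```

{"name": "arm_command", "arguments": {
  "translation": [
    [0,0.609,0],
    [0,0.609,0],
    [0,0.609,0],
    [0,0.609,0],
    [0,0.609,0]
  ],
  "rotation": [
    [0,0,0],
    [0,0,0],
    [0,0,0],
    [0,0,0],
    [0,0,0]
  ],
  "grip": [-1,-1,-1,-1,-1]
}}

```text
time_s: 13.95
position: [0.4788, -0.3176, 0.028]
tcp_rot: [[0.002, 0.0, 1.0], [-1.0, -0.0, 0.002], [0.0, -1.0, 0.0]]
force: [0.1, 0.0, -0.3]
opening: 0.999
```

{"name": "arm_command", "arguments": {
  "translation": [
    [0,0,0],
    [0,0,0],
    [0,0,0],
    [0,0,0],
    [0,0,0]
  ],
  "rotation": [
    [0,0,0],
    [0,0,0],
    [0,0,0],
    [0,0,0],
    [0,0,0]
  ],
  "grip": [1,1,1,1,1]
}}

```text
time_s: 14.45
position: [0.4785, -0.318, 0.0269]
tcp_rot: [[0.002, -0.0, 1.0], [-1.0, 0.0, 0.002], [-0.0, -1.0, -0.0]]
force: [-1.0, 0.6, 1.2]
opening: 0.668
```

{"name": "arm_command", "arguments": {
  "translation": [
    [0,-0.75,0],
    [0,-0.75,0],
    [0,-0.75,0],
    [0,-0.75,0],
    [0,-0.75,0]
  ],
  "rotation": [
    [0,0,0],
    [0,0,0],
    [0,0,0],
    [0,0,0],
    [0,0,0]
  ],
  "grip": [1,1,1,1,1]
}}

```text
time_s: 14.95
position: [0.478, -0.3174, 0.086]
tcp_rot: [[0.002, -0.002, 1.0], [-1.0, 0.001, 0.002], [-0.001, -1.0, -0.001]]
force: [-0.5, -0.6, 0.5]
opening: 0.67
```

Run:
```python
from chk import *
plan([(*w(0,-.048),.12,CY),(*w(0,-.048),.0295,CY)])
blobs(); blobs('top')
```

```text
t 14.9 p [ 0.478  -0.3174  0.086 ] F [-0.5 -0.6  0.5] open 0.67
   [-0.814, -0.105, 0.105] [0.0, -0.031, -0.0] rows>= 2
   [-0.81, -0.106, 0.132] [0.0, -0.031, -0.0] rows>= 2
   [-0.806, -0.106, 0.158] [0.0, -0.031, -0.0] rows>= 2
*  [-0.8, -0.106, 0.184] [0.0, -0.031, -0.0] rows>= 2
   [-0.0, 0.566, 0.0] [0.0, 0.0, -0.0] rows>= 1
*  [-0.0, 0.566, 0.0] [-0.0, -0.0, 0.0] rows>= 1
scene [([373.4, 254.7], 367), ([284.7, 247.3], 50), ([204.4, 291.3], 33), ([204.6, 327.2], 195), ([183.3, 336.6], 198)]
top [([298.5, 210.9], 243), ([620.8, 457.5], 57)]
```

{"name": "arm_command", "arguments": {
  "translation": [
    [-0.814,-0.106,0.105],
    [-0.814,-0.106,0.105],
    [-0.814,-0.106,0.105]
  ],
  "rotation": [
    [0,-0.031,0],
    [0,-0.031,0],
    [0,-0.031,0]
  ],
  "grip": [1,1,1]
}}

```text
time_s: 15.35
position: [0.4862, -0.2499, 0.0949]
tcp_rot: [[0.037, -0.002, 0.999], [-0.999, 0.002, 0.037], [-0.002, -1.0, -0.002]]
force: [0.5, -0.5, 0.0]
opening: 0.668
```

{"name": "arm_command", "arguments": {
  "translation": [
    [-0.81,-0.106,0.132],
    [-0.81,-0.106,0.132],
    [-0.81,-0.106,0.132]
  ],
  "rotation": [
    [0,-0.031,0],
    [0,-0.031,0],
    [0,-0.031,0]
  ],
  "grip": [1,1,1]
}}

```text
time_s: 15.65
position: [0.4952, -0.1862, 0.1038]
tcp_rot: [[0.069, -0.001, 0.998], [-0.998, 0.0, 0.069], [-0.0, -1.0, -0.001]]
force: [-0.5, -0.8, -0.9]
opening: 0.669
```

{"name": "arm_command", "arguments": {
  "translation": [
    [-0.806,-0.106,0.158],
    [-0.806,-0.106,0.158],
    [-0.806,-0.106,0.158]
  ],
  "rotation": [
    [0,-0.031,0],
    [0,-0.031,0],
    [0,-0.031,0]
  ],
  "grip": [1,1,1]
}}

```text
time_s: 15.95
position: [0.5039, -0.1218, 0.1123]
tcp_rot: [[0.101, 0.0, 0.995], [-0.995, -0.0, 0.101], [0.0, -1.0, 0.0]]
force: [-0.2, 0.5, -0.4]
opening: 0.669
```

{"name": "arm_command", "arguments": {
  "translation": [
    [-0.8,-0.106,0.184],
    [-0.8,-0.106,0.184],
    [-0.8,-0.106,0.184],
    [-0.8,-0.106,0.184],
    [-0.8,-0.106,0.184]
  ],
  "rotation": [
    [0,-0.031,0],
    [0,-0.031,0],
    [0,-0.031,0],
    [0,-0.031,0],
    [0,-0.031,0]
  ],
  "grip": [1,1,1,1,1]
}}

```text
time_s: 16.45
position: [0.5124, -0.0593, 0.1206]
tcp_rot: [[0.13, 0.001, 0.992], [-0.992, -0.001, 0.13], [0.001, -1.0, 0.0]]
force: [-0.4, 1.3, -0.9]
opening: 0.668
```

{"name": "arm_command", "arguments": {
  "translation": [
    [0,0.566,0],
    [0,0.566,0]
  ],
  "rotation": [
    [0,0,0],
    [0,0,0]
  ],
  "grip": [1,1]
}}

```text
time_s: 16.65
position: [0.5084, -0.0578, 0.0706]
tcp_rot: [[0.129, -0.011, 0.992], [-0.992, 0.004, 0.129], [-0.005, -1.0, -0.011]]
force: [-0.6, -0.6, -0.6]
opening: 0.666
```

{"name": "arm_command", "arguments": {
  "translation": [
    [0,0.566,0],
    [0,0.566,0],
    [0,0.566,0],
    [0,0.566,0],
    [0,0.566,0]
  ],
  "rotation": [
    [0,0,0],
    [0,0,0],
    [0,0,0],
    [0,0,0],
    [0,0,0]
  ],
  "grip": [1,1,1,1,1]
}}

```text
time_s: 17.15
position: [0.512, -0.0579, 0.0312]
tcp_rot: [[0.131, 0.001, 0.991], [-0.991, -0.0, 0.131], [0.0, -1.0, 0.001]]
force: [0.1, -0.1, -1.2]
opening: 0.662
```

{"name": "arm_command", "arguments": {
  "translation": [
    [0.08,0,0],
    [0.08,0,0],
    [0.08,0,0]
  ],
  "rotation": [
    [0,0,0],
    [0,0,0],
    [0,0,0]
  ],
  "grip": [1,1,1]
}}

```text
time_s: 17.45
position: [0.5129, -0.0642, 0.0305]
tcp_rot: [[0.131, 0.0, 0.991], [-0.991, -0.0, 0.131], [0.0, -1.0, 0.0]]
force: [-0.0, 0.3, -0.1]
opening: 0.664
```

{"name": "arm_command", "arguments": {
  "translation": [
    [0.02,0,0],
    [0.02,0,0],
    [0.02,0,0]
  ],
  "rotation": [
    [0,0,0],
    [0,0,0],
    [0,0,0]
  ],
  "grip": [1,1,1]
}}

```text
time_s: 17.75
position: [0.5129, -0.0654, 0.0302]
tcp_rot: [[0.131, -0.0, 0.991], [-0.991, 0.0, 0.131], [-0.0, -1.0, -0.0]]
force: [0.3, 0.2, -1.6]
opening: 0.664
```

{"name": "arm_command", "arguments": {
  "translation": [
    [0.02,0,0],
    [0.02,0,0],
    [0.02,0,0]
  ],
  "rotation": [
    [0,0,0],
    [0,0,0],
    [0,0,0]
  ],
  "grip": [1,1,1]
}}

```text
time_s: 18.05
position: [0.5129, -0.0664, 0.0301]
tcp_rot: [[0.131, -0.001, 0.991], [-0.991, 0.001, 0.131], [-0.001, -1.0, -0.001]]
force: [0.6, 4.8, -0.0]
opening: 0.663
```

{"name": "arm_command", "arguments": {
  "translation": [
    [0,0.017,0],
    [0,0.017,0],
    [0,0.017,0]
  ],
  "rotation": [
    [0,0,0],
    [0,0,0],
    [0,0,0]
  ],
  "grip": [1,1,1]
}}

```text
time_s: 18.35
position: [0.5127, -0.0664, 0.0288]
tcp_rot: [[0.131, -0.001, 0.991], [-0.991, 0.001, 0.131], [-0.001, -1.0, -0.001]]
force: [-0.1, 4.6, 0.8]
opening: 0.666
```

{"name": "arm_command", "arguments": {
  "translation": [
    [0,0,0],
    [0,0,0],
    [0,0,0],
    [0,0,0]
  ],
  "rotation": [
    [0,0,0],
    [0,0,0],
    [0,0,0],
    [0,0,0]
  ],
  "grip": [-0.62,-0.62,-0.62,-0.62]
}}

```text
time_s: 18.75
position: [0.5134, -0.0674, 0.0289]
tcp_rot: [[0.131, 0.001, 0.991], [-0.991, -0.0, 0.131], [0.0, -1.0, 0.0]]
force: [-0.6, -0.5, 0.0]
opening: 0.8
```

{"name": "arm_command", "arguments": {
  "translation": [
    [0,-0.6,0],
    [0,-0.6,0],
    [0,-0.6,0]
  ],
  "rotation": [
    [0,0,0],
    [0,0,0],
    [0,0,0]
  ],
  "grip": [-0.62,-0.62,-0.62]
}}

```text
time_s: 19.05
position: [0.514, -0.0674, 0.0777]
tcp_rot: [[0.131, 0.003, 0.991], [-0.991, -0.001, 0.131], [0.001, -1.0, 0.002]]
force: [-0.2, -0.1, -0.1]
opening: 0.812
```

{"name": "arm_command", "arguments": {
  "translation": [
    [0,-0.6,0],
    [0,-0.6,0],
    [0,-0.6,0],
    [0,-0.6,0],
    [0,-0.6,0]
  ],
  "rotation": [
    [0,0,0],
    [0,0,0],
    [0,0,0],
    [0,0,0],
    [0,0,0]
  ],
  "grip": [-1,-1,-1,-1,-1]
}}

```text
time_s: 19.55
position: [0.5123, -0.0667, 0.1239]
tcp_rot: [[0.131, -0.002, 0.991], [-0.991, 0.001, 0.131], [-0.001, -1.0, -0.002]]
force: [0.5, -0.2, 0.3]
opening: 0.996
```

Run:
```python
from chk import *
plan([(.4995,-.3628,.125,-1.5),(.4995,-.3628,.0263,-1.5)])
blobs()
```

```text
t 19.6 p [ 0.5123 -0.0667  0.1239] F [ 0.5 -0.2  0.3] open 0.996
   [0.912, -0.004, -0.161] [0.001, 0.038, -0.0] rows>= 2
   [0.918, -0.004, -0.125] [0.001, 0.038, -0.0] rows>= 2
   [0.922, -0.004, -0.089] [0.001, 0.038, -0.0] rows>= 2
*  [0.925, -0.004, -0.052] [0.001, 0.038, -0.0] rows>= 2
   [0.0, 0.617, -0.0] [0.0, 0.0, 0.0] rows>= 1
*  [0.0, 0.617, -0.0] [0.0, 0.0, 0.0] rows>= 1
scene [([402.2, 229.6], 40), ([287.9, 243.4], 197), ([373.4, 254.7], 366), ([204.6, 327.2], 195), ([183.2, 336.7], 193)]
```

{"name": "arm_command", "arguments": {
  "translation": [
    [0.912,0,-0.161],
    [0.912,0,-0.161],
    [0.912,0,-0.161]
  ],
  "rotation": [
    [0,0.038,0],
    [0,0.038,0],
    [0,0.038,0]
  ],
  "grip": [-1,-1,-1]
}}

```text
time_s: 19.9
position: [0.5106, -0.1441, 0.1244]
tcp_rot: [[0.088, 0.001, 0.996], [-0.996, -0.001, 0.088], [0.001, -1.0, 0.001]]
force: [-1.5, 0.1, -0.2]
opening: 1.002
```

{"name": "arm_command", "arguments": {
  "translation": [
    [0.918,0,-0.125],
    [0.918,0,-0.125],
    [0.918,0,-0.125]
  ],
  "rotation": [
    [0,0.038,0],
    [0,0.038,0],
    [0,0.038,0]
  ],
  "grip": [-1,-1,-1]
}}

```text
time_s: 20.2
position: [0.5072, -0.2176, 0.1245]
tcp_rot: [[0.049, 0.001, 0.999], [-0.999, -0.001, 0.049], [0.001, -1.0, 0.001]]
force: [0.1, 0.6, 0.1]
opening: 1.002
```

{"name": "arm_command", "arguments": {
  "translation": [
    [0.922,0,-0.089],
    [0.922,0,-0.089],
    [0.922,0,-0.089]
  ],
  "rotation": [
    [0,0.038,0],
    [0,0.038,0],
    [0,0.038,0]
  ],
  "grip": [-1,-1,-1]
}}

```text
time_s: 20.5
position: [0.5038, -0.291, 0.1245]
tcp_rot: [[0.01, 0.001, 1.0], [-1.0, -0.001, 0.01], [0.001, -1.0, 0.001]]
force: [0.4, 0.3, 0.4]
opening: 1.003
```

{"name": "arm_command", "arguments": {
  "translation": [
    [0.925,0,-0.052],
    [0.925,0,-0.052],
    [0.925,0,-0.052],
    [0.925,0,-0.052],
    [0.925,0,-0.052]
  ],
  "rotation": [
    [0,0.038,0],
    [0,0.038,0],
    [0,0.038,0],
    [0,0.038,0],
    [0,0.038,0]
  ],
  "grip": [-1,-1,-1,-1,-1]
}}

```text
time_s: 21.0
position: [0.4999, -0.3601, 0.1243]
tcp_rot: [[-0.026, -0.002, 1.0], [-1.0, 0.003, -0.026], [-0.003, -1.0, -0.002]]
force: [-0.6, 0.1, -0.4]
opening: 1.0
```

Run:
```python
from chk import *
plan([(.4995,-.3628,.0263,-1.5)])
blobs()
```

```text
t 21.0 p [ 0.4999 -0.3601  0.1243] F [-0.6  0.1 -0.4] open 1.0
   [0.019, 0.612, -0.001] [0.001, 0.0, -0.001] rows>= 1
*  [0.018, 0.612, -0.001] [0.001, 0.0, -0.001] rows>= 1
scene [([401.1, 228.8], 49), ([287.9, 243.4], 197), ([373.4, 254.7], 364), ([204.5, 327.4], 189), ([183.3, 336.6], 198)]
```

{"name": "arm_command", "arguments": {
  "translation": [
    [0,0.612,0],
    [0,0.612,0]
  ],
  "rotation": [
    [0,0,0],
    [0,0,0]
  ],
  "grip": [-1,-1]
}}

```text
time_s: 21.25
position: [0.4968, -0.3579, 0.0698]
tcp_rot: [[-0.026, -0.011, 1.0], [-1.0, 0.011, -0.026], [-0.011, -1.0, -0.011]]
force: [-0.4, 0.3, -0.3]
opening: 1.004
```

{"name": "arm_command", "arguments": {
  "translation": [
    [0,0.612,0],
    [0,0.612,0],
    [0,0.612,0],
    [0,0.612,0],
    [0,0.612,0]
  ],
  "rotation": [
    [0,0,0],
    [0,0,0],
    [0,0,0],
    [0,0,0],
    [0,0,0]
  ],
  "grip": [-1,-1,-1,-1,-1]
}}

```text
time_s: 21.75
position: [0.5003, -0.3627, 0.028]
tcp_rot: [[-0.027, 0.0, 1.0], [-1.0, -0.0, -0.027], [0.0, -1.0, 0.0]]
force: [-0.5, 0.7, -0.1]
opening: 1.001
```

{"name": "arm_command", "arguments": {
  "translation": [
    [0,0,0],
    [0,0,0],
    [0,0,0],
    [0,0,0],
    [0,0,0]
  ],
  "rotation": [
    [0,0,0],
    [0,0,0],
    [0,0,0],
    [0,0,0],
    [0,0,0]
  ],
  "grip": [1,1,1,1,1]
}}

```text
time_s: 22.25
position: [0.5001, -0.3631, 0.027]
tcp_rot: [[-0.028, -0.0, 1.0], [-1.0, 0.0, -0.028], [-0.0, -1.0, -0.0]]
force: [-1.3, -1.0, 0.2]
opening: 0.669
```

{"name": "arm_command", "arguments": {
  "translation": [
    [0,-0.75,0],
    [0,-0.75,0],
    [0,-0.75,0],
    [0,-0.75,0],
    [0,-0.75,0]
  ],
  "rotation": [
    [0,0,0],
    [0,0,0],
    [0,0,0],
    [0,0,0],
    [0,0,0]
  ],
  "grip": [1,1,1,1,1]
}}

```text
time_s: 22.75
position: [0.4995, -0.3624, 0.0859]
tcp_rot: [[-0.028, -0.002, 1.0], [-1.0, 0.002, -0.028], [-0.002, -1.0, -0.002]]
force: [0.9, -0.4, -0.2]
opening: 0.67
```

Run:
```python
from chk import *
plan([(*w(0,-.020),.12,CY),(*w(0,-.020),.0295,CY)])
blobs()
```

```text
t 22.8 p [ 0.4995 -0.3624  0.0859] F [ 0.9 -0.4 -0.2] open 0.67
   [-0.834, -0.084, -0.003] [0.0, -0.03, -0.0] rows>= 2
   [-0.833, -0.084, 0.024] [0.0, -0.03, -0.0] rows>= 2
   [-0.832, -0.085, 0.05] [0.0, -0.03, -0.0] rows>= 2
   [-0.83, -0.085, 0.077] [0.0, -0.03, -0.0] rows>= 2
*  [-0.827, -0.085, 0.103] [0.0, -0.03, -0.0] rows>= 2
   [0.0, 0.566, -0.0] [-0.0, 0.0, -0.0] rows>= 1
*  [-0.0, 0.566, -0.0] [-0.0, -0.0, 0.0] rows>= 1
scene [([401.0, 228.7], 57), ([287.9, 243.4], 197), ([373.4, 254.7], 366), ([196.7, 312.5], 30), ([183.3, 336.6], 198)]
```

{"name": "arm_command", "arguments": {
  "translation": [
    [-0.834,-0.084,0],
    [-0.834,-0.084,0],
    [-0.834,-0.084,0]
  ],
  "rotation": [
    [0,-0.03,0],
    [0,-0.03,0],
    [0,-0.03,0]
  ],
  "grip": [1,1,1]
}}

```text
time_s: 23.1
position: [0.501, -0.2928, 0.0928]
tcp_rot: [[0.007, -0.003, 1.0], [-1.0, 0.003, 0.007], [-0.003, -1.0, -0.003]]
force: [-0.6, -0.3, -0.3]
opening: 0.671
```

{"name": "arm_command", "arguments": {
  "translation": [
    [-0.833,-0.084,0.024],
    [-0.833,-0.084,0.024],
    [-0.833,-0.084,0.024]
  ],
  "rotation": [
    [0,-0.03,0],
    [0,-0.03,0],
    [0,-0.03,0]
  ],
  "grip": [1,1,1]
}}

```text
time_s: 23.4
position: [0.5033, -0.2277, 0.1001]
tcp_rot: [[0.038, -0.002, 0.999], [-0.999, 0.001, 0.038], [-0.001, -1.0, -0.002]]
force: [-0.5, -0.9, -0.2]
opening: 0.673
```

{"name": "arm_command", "arguments": {
  "translation": [
    [-0.832,-0.085,0.05],
    [-0.832,-0.085,0.05],
    [-0.832,-0.085,0.05]
  ],
  "rotation": [
    [0,-0.03,0],
    [0,-0.03,0],
    [0,-0.03,0]
  ],
  "grip": [1,1,1]
}}

```text
time_s: 23.7
position: [0.5054, -0.1621, 0.1072]
tcp_rot: [[0.069, -0.0, 0.998], [-0.998, -0.0, 0.069], [0.0, -1.0, -0.0]]
force: [0.4, -1.3, -0.6]
opening: 0.671
```

{"name": "arm_command", "arguments": {
  "translation": [
    [-0.83,-0.085,0.077],
    [-0.83,-0.085,0.077],
    [-0.83,-0.085,0.077]
  ],
  "rotation": [
    [0,-0.03,0],
    [0,-0.03,0],
    [0,-0.03,0]
  ],
  "grip": [1,1,1]
}}

```text
time_s: 24.0
position: [0.5076, -0.0962, 0.114]
tcp_rot: [[0.1, 0.001, 0.995], [-0.995, -0.001, 0.1], [0.001, -1.0, 0.001]]
force: [0.3, -0.7, -1.5]
opening: 0.67
```

{"name": "arm_command", "arguments": {
  "translation": [
    [-0.827,-0.085,0.103],
    [-0.827,-0.085,0.103],
    [-0.827,-0.085,0.103],
    [-0.827,-0.085,0.103],
    [-0.827,-0.085,0.103]
  ],
  "rotation": [
    [0,-0.03,0],
    [0,-0.03,0],
    [0,-0.03,0],
    [0,-0.03,0],
    [0,-0.03,0]
  ],
  "grip": [1,1,1,1,1]
}}

```text
time_s: 24.5
position: [0.5097, -0.0318, 0.1207]
tcp_rot: [[0.127, 0.001, 0.992], [-0.992, -0.001, 0.127], [0.001, -1.0, 0.001]]
force: [0.4, -0.3, -0.2]
opening: 0.673
```

{"name": "arm_command", "arguments": {
  "translation": [
    [0,0.566,0],
    [0,0.566,0]
  ],
  "rotation": [
    [0,0,0],
    [0,0,0]
  ],
  "grip": [1,1]
}}

```text
time_s: 24.7
position: [0.5056, -0.0305, 0.0706]
tcp_rot: [[0.127, -0.011, 0.992], [-0.992, 0.003, 0.127], [-0.004, -1.0, -0.011]]
force: [-1.6, 0.3, -0.2]
opening: 0.668
```

{"name": "arm_command", "arguments": {
  "translation": [
    [0,0.566,0],
    [0,0.566,0],
    [0,0.566,0],
    [0,0.566,0],
    [0,0.566,0]
  ],
  "rotation": [
    [0,0,0],
    [0,0,0],
    [0,0,0],
    [0,0,0],
    [0,0,0]
  ],
  "grip": [1,1,1,1,1]
}}

```text
time_s: 25.2
position: [0.509, -0.0302, 0.0313]
tcp_rot: [[0.129, 0.001, 0.992], [-0.992, -0.0, 0.129], [0.0, -1.0, 0.001]]
force: [-0.3, -0.0, -0.8]
opening: 0.666
```

{"name": "arm_command", "arguments": {
  "translation": [
    [0.08,0,0],
    [0.08,0,0],
    [0.08,0,0]
  ],
  "rotation": [
    [0,0,0],
    [0,0,0],
    [0,0,0]
  ],
  "grip": [1,1,1]
}}

```text
time_s: 25.5
position: [0.5098, -0.0365, 0.0305]
tcp_rot: [[0.129, 0.0, 0.992], [-0.992, -0.0, 0.129], [0.0, -1.0, 0.0]]
force: [0.0, -0.8, -0.6]
opening: 0.664
```

{"name": "arm_command", "arguments": {
  "translation": [
    [0.02,0,0],
    [0.02,0,0],
    [0.02,0,0]
  ],
  "rotation": [
    [0,0,0],
    [0,0,0],
    [0,0,0]
  ],
  "grip": [1,1,1]
}}

```text
time_s: 25.8
position: [0.5098, -0.0377, 0.0302]
tcp_rot: [[0.129, -0.0, 0.992], [-0.992, 0.0, 0.129], [-0.0, -1.0, -0.0]]
force: [-0.1, 0.0, -0.9]
opening: 0.666
```

{"name": "arm_command", "arguments": {
  "translation": [
    [0.02,0,0],
    [0.02,0,0],
    [0.02,0,0]
  ],
  "rotation": [
    [0,0,0],
    [0,0,0],
    [0,0,0]
  ],
  "grip": [1,1,1]
}}

```text
time_s: 26.1
position: [0.5098, -0.0389, 0.0302]
tcp_rot: [[0.129, -0.001, 0.992], [-0.992, 0.001, 0.129], [-0.001, -1.0, -0.001]]
force: [1.4, 3.6, -0.4]
opening: 0.665
```

{"name": "arm_command", "arguments": {
  "translation": [
    [0,0.017,0],
    [0,0.017,0],
    [0,0.017,0]
  ],
  "rotation": [
    [0,0,0],
    [0,0,0],
    [0,0,0]
  ],
  "grip": [1,1,1]
}}

```text
time_s: 26.4
position: [0.5097, -0.0388, 0.0288]
tcp_rot: [[0.129, -0.001, 0.992], [-0.992, 0.001, 0.129], [-0.001, -1.0, -0.001]]
force: [-0.4, 4.7, 0.9]
opening: 0.669
```

{"name": "arm_command", "arguments": {
  "translation": [
    [0,0,0],
    [0,0,0],
    [0,0,0],
    [0,0,0]
  ],
  "rotation": [
    [0,0,0],
    [0,0,0],
    [0,0,0],
    [0,0,0]
  ],
  "grip": [-0.62,-0.62,-0.62,-0.62]
}}

```text
time_s: 26.8
position: [0.5104, -0.0398, 0.0289]
tcp_rot: [[0.129, 0.001, 0.992], [-0.992, -0.0, 0.129], [0.0, -1.0, 0.0]]
force: [-0.0, 0.3, 0.5]
opening: 0.803
```

{"name": "arm_command", "arguments": {
  "translation": [
    [0,-0.6,0],
    [0,-0.6,0],
    [0,-0.6,0]
  ],
  "rotation": [
    [0,0,0],
    [0,0,0],
    [0,0,0]
  ],
  "grip": [-0.62,-0.62,-0.62]
}}

```text
time_s: 27.1
position: [0.5109, -0.0398, 0.0777]
tcp_rot: [[0.129, 0.003, 0.992], [-0.992, -0.001, 0.129], [0.001, -1.0, 0.003]]
force: [-0.1, -0.3, 1.1]
opening: 0.811
```

{"name": "arm_command", "arguments": {
  "translation": [
    [0,-0.6,0],
    [0,-0.6,0],
    [0,-0.6,0],
    [0,-0.6,0],
    [0,-0.6,0]
  ],
  "rotation": [
    [0,0,0],
    [0,0,0],
    [0,0,0],
    [0,0,0],
    [0,0,0]
  ],
  "grip": [-1,-1,-1,-1,-1]
}}

```text
time_s: 27.6
position: [0.5092, -0.0391, 0.1239]
tcp_rot: [[0.129, -0.002, 0.992], [-0.992, 0.001, 0.129], [-0.001, -1.0, -0.002]]
force: [-0.4, -0.0, 0.1]
opening: 0.994
```

Run:
```python
from chk import *
plan([(.4748,-.406,.125,0),(.4748,-.406,.0263,0)])
blobs()
```

```text
t 27.6 p [ 0.5092 -0.0391  0.1239] F [-0.4 -0.   0.1] open 0.994
   [0.898, -0.003, -0.204] [0.0, 0.025, -0.0] rows>= 2
   [0.903, -0.003, -0.18] [0.0, 0.025, -0.0] rows>= 2
   [0.908, -0.003, -0.157] [0.0, 0.025, -0.0] rows>= 2
   [0.912, -0.003, -0.133] [0.0, 0.025, -0.0] rows>= 2
*  [0.915, -0.003, -0.11] [0.0, 0.025, -0.0] rows>= 2
   [-0.0, 0.617, 0.0] [0.0, 0.0, 0.0] rows>= 1
*  [-0.0, 0.617, 0.0] [0.0, 0.0, 0.0] rows>= 1
scene [([400.8, 228.9], 51), ([290.8, 239.5], 340), ([373.4, 254.7], 366), ([183.2, 336.7], 193)]
```

{"name": "arm_command", "arguments": {
  "translation": [
    [0.898,0,-0.204],
    [0.898,0,-0.204],
    [0.898,0,-0.204]
  ],
  "rotation": [
    [0,0.025,0],
    [0,0.025,0],
    [0,0.025,0]
  ],
  "grip": [-1,-1,-1]
}}

```text
time_s: 27.95
position: [0.5034, -0.1154, 0.1244]
tcp_rot: [[0.1, 0.0, 0.995], [-0.995, -0.001, 0.1], [0.001, -1.0, 0.0]]
force: [0.3, 0.5, -0.4]
opening: 1.002
```

{"name": "arm_command", "arguments": {
  "translation": [
    [0.903,0,-0.18],
    [0.903,0,-0.18],
    [0.903,0,-0.18]
  ],
  "rotation": [
    [0,0.025,0],
    [0,0.025,0],
    [0,0.025,0]
  ],
  "grip": [-1,-1,-1]
}}

```text
time_s: 28.25
position: [0.4967, -0.1882, 0.1245]
tcp_rot: [[0.074, 0.001, 0.997], [-0.997, -0.001, 0.074], [0.001, -1.0, 0.001]]
force: [0.4, 0.2, 0.6]
opening: 1.002
```

{"name": "arm_command", "arguments": {
  "translation": [
    [0.908,0,-0.157],
    [0.908,0,-0.157],
    [0.908,0,-0.157]
  ],
  "rotation": [
    [0,0.025,0],
    [0,0.025,0],
    [0,0.025,0]
  ],
  "grip": [-1,-1,-1]
}}

```text
time_s: 28.55
position: [0.4898, -0.261, 0.1246]
tcp_rot: [[0.048, 0.001, 0.999], [-0.999, -0.001, 0.048], [0.001, -1.0, 0.001]]
force: [0.4, 0.3, -0.5]
opening: 1.004
```

{"name": "arm_command", "arguments": {
  "translation": [
    [0.912,0,-0.133],
    [0.912,0,-0.133],
    [0.912,0,-0.133]
  ],
  "rotation": [
    [0,0.025,0],
    [0,0.025,0],
    [0,0.025,0]
  ],
  "grip": [-1,-1,-1]
}}

```text
time_s: 28.85
position: [0.4829, -0.3339, 0.1246]
tcp_rot: [[0.023, 0.001, 1.0], [-1.0, -0.001, 0.023], [0.001, -1.0, 0.001]]
force: [0.1, 0.4, 0.9]
opening: 1.002
```

{"name": "arm_command", "arguments": {
  "translation": [
    [0.915,0,-0.11],
    [0.915,0,-0.11],
    [0.915,0,-0.11],
    [0.915,0,-0.11],
    [0.915,0,-0.11]
  ],
  "rotation": [
    [0,0.025,0],
    [0,0.025,0],
    [0,0.025,0],
    [0,0.025,0],
    [0,0.025,0]
  ],
  "grip": [-1,-1,-1,-1,-1]
}}

```text
time_s: 29.35
position: [0.4754, -0.4029, 0.1243]
tcp_rot: [[0.0, -0.002, 1.0], [-1.0, 0.003, 0.0], [-0.003, -1.0, -0.002]]
force: [0.1, 0.5, -0.3]
opening: 0.997
```

Run:
```python
from chk import *
plan([(.4748,-.406,.0263,0)])
blobs()
```

```text
t 29.4 p [ 0.4754 -0.4029  0.1243] F [ 0.1  0.5 -0.3] open 0.997
   [0.021, 0.613, -0.003] [0.001, 0.0, -0.002] rows>= 1
*  [0.02, 0.613, -0.003] [0.001, 0.0, -0.002] rows>= 1
scene [([400.0, 228.8], 36), ([290.8, 239.5], 340), ([373.4, 254.7], 367), ([182.4, 337.6], 155)]
```

{"name": "arm_command", "arguments": {
  "translation": [
    [0,0.613,0],
    [0,0.613,0]
  ],
  "rotation": [
    [0,0,0],
    [0,0,0]
  ],
  "grip": [-1,-1]
}}

```text
time_s: 29.6
position: [0.4724, -0.4006, 0.0696]
tcp_rot: [[-0.0, -0.01, 1.0], [-1.0, 0.012, 0.0], [-0.012, -1.0, -0.01]]
force: [-0.7, 1.6, -0.6]
opening: 1.003
```

{"name": "arm_command", "arguments": {
  "translation": [
    [0,0.613,0],
    [0,0.613,0],
    [0,0.613,0],
    [0,0.613,0],
    [0,0.613,0]
  ],
  "rotation": [
    [0,0,0],
    [0,0,0],
    [0,0,0],
    [0,0,0],
    [0,0,0]
  ],
  "grip": [-1,-1,-1,-1,-1]
}}

```text
time_s: 30.1
position: [0.4756, -0.4058, 0.0279]
tcp_rot: [[-0.001, 0.0, 1.0], [-1.0, -0.0, -0.001], [0.0, -1.0, 0.0]]
force: [0.2, 0.5, -0.5]
opening: 1.0
```

{"name": "arm_command", "arguments": {
  "translation": [
    [0,0,0],
    [0,0,0],
    [0,0,0],
    [0,0,0],
    [0,0,0]
  ],
  "rotation": [
    [0,0,0],
    [0,0,0],
    [0,0,0],
    [0,0,0],
    [0,0,0]
  ],
  "grip": [1,1,1,1,1]
}}

```text
time_s: 30.6
position: [0.4753, -0.4062, 0.0268]
tcp_rot: [[-0.001, -0.0, 1.0], [-1.0, 0.0, -0.001], [-0.0, -1.0, -0.0]]
force: [0.9, -0.8, 0.7]
opening: 0.667
```

{"name": "arm_command", "arguments": {
  "translation": [
    [0,-0.75,0],
    [0,-0.75,0],
    [0,-0.75,0],
    [0,-0.75,0],
    [0,-0.75,0]
  ],
  "rotation": [
    [0,0,0],
    [0,0,0],
    [0,0,0],
    [0,0,0],
    [0,0,0]
  ],
  "grip": [1,1,1,1,1]
}}

```text
time_s: 31.1
position: [0.4747, -0.4054, 0.0857]
tcp_rot: [[-0.001, -0.002, 1.0], [-1.0, 0.002, -0.001], [-0.002, -1.0, -0.002]]
force: [-0.1, 0.0, -0.6]
opening: 0.667
```

Run:
```python
from chk import *
plan([(*w(0,.008),.12,CY),(*w(0,.008),.0295,CY)])
blobs()
```

```text
t 31.1 p [ 0.4747 -0.4054  0.0857] F [-0.1  0.  -0.6] open 0.667
   [-0.842, -0.07, 0.06] [0.0, -0.021, -0.0] rows>= 2
   [-0.841, -0.07, 0.078] [0.0, -0.021, -0.0] rows>= 2
   [-0.839, -0.07, 0.097] [0.0, -0.021, -0.0] rows>= 2
   [-0.836, -0.071, 0.115] [0.0, -0.021, -0.0] rows>= 2
   [-0.833, -0.071, 0.134] [0.0, -0.021, -0.0] rows>= 2
*  [-0.83, -0.071, 0.152] [0.0, -0.021, -0.0] rows>= 2
   [-0.0, 0.566, -0.0] [0.0, 0.0, -0.0] rows>= 1
*  [-0.0, 0.566, -0.0] [0.0, 0.0, -0.0] rows>= 1
scene [([400.9, 229.1], 39), ([290.8, 239.5], 340), ([373.4, 254.7], 366), ([172.9, 322.6], 27)]
```

{"name": "arm_command", "arguments": {
  "translation": [
    [-0.842,-0.07,0.06],
    [-0.842,-0.07,0.06],
    [-0.842,-0.07,0.06]
  ],
  "rotation": [
    [0,-0.021,0],
    [0,-0.021,0],
    [0,-0.021,0]
  ],
  "grip": [1,1,1]
}}

```text
time_s: 31.45
position: [0.4794, -0.335, 0.0915]
tcp_rot: [[0.023, -0.003, 1.0], [-1.0, 0.004, 0.023], [-0.004, -1.0, -0.003]]
force: [-0.4, 0.1, -0.7]
opening: 0.668
```

{"name": "arm_command", "arguments": {
  "translation": [
    [-0.841,-0.07,0.078],
    [-0.841,-0.07,0.078],
    [-0.841,-0.07,0.078]
  ],
  "rotation": [
    [0,-0.021,0],
    [0,-0.021,0],
    [0,-0.021,0]
  ],
  "grip": [1,1,1]
}}

```text
time_s: 31.75
position: [0.4848, -0.2692, 0.0977]
tcp_rot: [[0.045, -0.002, 0.999], [-0.999, 0.001, 0.045], [-0.002, -1.0, -0.002]]
force: [-0.0, -0.1, -0.8]
opening: 0.667
```

{"name": "arm_command", "arguments": {
  "translation": [
    [-0.839,-0.07,0.097],
    [-0.839,-0.07,0.097],
    [-0.839,-0.07,0.097]
  ],
  "rotation": [
    [0,-0.021,0],
    [0,-0.021,0],
    [0,-0.021,0]
  ],
  "grip": [1,1,1]
}}

```text
time_s: 32.05
position: [0.4901, -0.2028, 0.1035]
tcp_rot: [[0.067, -0.001, 0.998], [-0.998, 0.0, 0.067], [-0.0, -1.0, -0.001]]
force: [-1.1, 0.8, -0.6]
opening: 0.671
```

{"name": "arm_command", "arguments": {
  "translation": [
    [-0.836,-0.07,0.115],
    [-0.836,-0.07,0.115],
    [-0.836,-0.07,0.115]
  ],
  "rotation": [
    [0,-0.021,0],
    [0,-0.021,0],
    [0,-0.021,0]
  ],
  "grip": [1,1,1]
}}

```text
time_s: 32.35
position: [0.4955, -0.1364, 0.1092]
tcp_rot: [[0.089, 0.0, 0.996], [-0.996, -0.001, 0.089], [0.001, -1.0, 0.0]]
force: [-0.2, -0.6, -1.5]
opening: 0.669
```

{"name": "arm_command", "arguments": {
  "translation": [
    [-0.833,-0.07,0.134],
    [-0.833,-0.07,0.134],
    [-0.833,-0.07,0.134]
  ],
  "rotation": [
    [0,-0.021,0],
    [0,-0.021,0],
    [0,-0.021,0]
  ],
  "grip": [1,1,1]
}}

```text
time_s: 32.65
position: [0.5009, -0.0697, 0.1149]
tcp_rot: [[0.11, 0.001, 0.994], [-0.994, -0.001, 0.11], [0.001, -1.0, 0.001]]
force: [0.4, -0.1, -0.0]
opening: 0.667
```

{"name": "arm_command", "arguments": {
  "translation": [
    [-0.83,-0.071,0.152],
    [-0.83,-0.071,0.152],
    [-0.83,-0.071,0.152],
    [-0.83,-0.071,0.152],
    [-0.83,-0.071,0.152]
  ],
  "rotation": [
    [0,-0.021,0],
    [0,-0.021,0],
    [0,-0.021,0],
    [0,-0.021,0],
    [0,-0.021,0]
  ],
  "grip": [1,1,1,1,1]
}}

```text
time_s: 33.15
position: [0.5056, -0.0041, 0.1203]
tcp_rot: [[0.128, 0.001, 0.992], [-0.992, -0.001, 0.128], [0.001, -1.0, 0.001]]
force: [0.3, 0.1, -0.7]
opening: 0.664
```

{"name": "arm_command", "arguments": {
  "translation": [
    [0,0.566,0],
    [0,0.566,0]
  ],
  "rotation": [
    [0,0,0],
    [0,0,0]
  ],
  "grip": [1,1]
}}

```text
time_s: 33.35
position: [0.5015, -0.003, 0.0704]
tcp_rot: [[0.128, -0.011, 0.992], [-0.992, 0.002, 0.128], [-0.004, -1.0, -0.011]]
force: [-1.4, -0.6, -0.9]
opening: 0.671
```

{"name": "arm_command", "arguments": {
  "translation": [
    [0,0.566,0],
    [0,0.566,0],
    [0,0.566,0],
    [0,0.566,0],
    [0,0.566,0]
  ],
  "rotation": [
    [0,0,0],
    [0,0,0],
    [0,0,0],
    [0,0,0],
    [0,0,0]
  ],
  "grip": [1,1,1,1,1]
}}

```text
time_s: 33.85
position: [0.5049, -0.0025, 0.0309]
tcp_rot: [[0.13, 0.001, 0.992], [-0.992, -0.0, 0.13], [0.0, -1.0, 0.001]]
force: [0.0, 0.1, -0.9]
opening: 0.664
```

{"name": "arm_command", "arguments": {
  "translation": [
    [0.08,0,0],
    [0.08,0,0],
    [0.08,0,0]
  ],
  "rotation": [
    [0,0,0],
    [0,0,0],
    [0,0,0]
  ],
  "grip": [1,1,1]
}}

```text
time_s: 34.15
position: [0.5058, -0.0088, 0.0302]
tcp_rot: [[0.13, 0.0, 0.992], [-0.992, -0.0, 0.13], [0.0, -1.0, 0.0]]
force: [-0.8, -0.8, 0.0]
opening: 0.668
```

{"name": "arm_command", "arguments": {
  "translation": [
    [0.02,0,0],
    [0.02,0,0],
    [0.02,0,0]
  ],
  "rotation": [
    [0,0,0],
    [0,0,0],
    [0,0,0]
  ],
  "grip": [1,1,1]
}}

```text
time_s: 34.45
position: [0.5058, -0.01, 0.0299]
tcp_rot: [[0.13, -0.0, 0.991], [-0.991, 0.0, 0.13], [-0.0, -1.0, -0.0]]
force: [0.0, -0.1, -0.8]
opening: 0.665
```

{"name": "arm_command", "arguments": {
  "translation": [
    [0.02,0,0],
    [0.02,0,0],
    [0.02,0,0]
  ],
  "rotation": [
    [0,0,0],
    [0,0,0],
    [0,0,0]
  ],
  "grip": [1,1,1]
}}

```text
time_s: 34.75
position: [0.5059, -0.0115, 0.0299]
tcp_rot: [[0.13, -0.0, 0.991], [-0.991, 0.0, 0.13], [-0.0, -1.0, -0.0]]
force: [-0.1, 0.9, -0.7]
opening: 0.663
```

{"name": "arm_command", "arguments": {
  "translation": [
    [0.012,0.014,0],
    [0.012,0.014,0],
    [0.012,0.014,0]
  ],
  "rotation": [
    [0,0,0],
    [0,0,0],
    [0,0,0]
  ],
  "grip": [1,1,1]
}}

```text
time_s: 35.05
position: [0.5056, -0.0117, 0.0287]
tcp_rot: [[0.13, -0.001, 0.991], [-0.991, 0.001, 0.13], [-0.001, -1.0, -0.001]]
force: [-0.3, 5.4, 0.3]
opening: 0.666
```

{"name": "arm_command", "arguments": {
  "translation": [
    [0,0,0],
    [0,0,0],
    [0,0,0],
    [0,0,0]
  ],
  "rotation": [
    [0,0,0],
    [0,0,0],
    [0,0,0],
    [0,0,0]
  ],
  "grip": [-0.62,-0.62,-0.62,-0.62]
}}

```text
time_s: 35.45
position: [0.5064, -0.0129, 0.0288]
tcp_rot: [[0.13, 0.0, 0.992], [-0.992, -0.0, 0.13], [0.0, -1.0, 0.0]]
force: [0.5, -0.4, 0.4]
opening: 0.804
```

{"name": "arm_command", "arguments": {
  "translation": [
    [0,-0.7,0],
    [0,-0.7,0],
    [0,-0.7,0]
  ],
  "rotation": [
    [0,0,0],
    [0,0,0],
    [0,0,0]
  ],
  "grip": [-0.62,-0.62,-0.62]
}}

```text
time_s: 35.75
position: [0.5074, -0.013, 0.0861]
tcp_rot: [[0.13, 0.004, 0.991], [-0.991, -0.001, 0.13], [0.002, -1.0, 0.004]]
force: [0.0, -0.3, 0.1]
opening: 0.813
```

{"name": "arm_command", "arguments": {
  "translation": [
    [0,-0.9,0],
    [0,-0.9,0],
    [0,-0.9,0],
    [0,-0.9,0],
    [0,-0.9,0]
  ],
  "rotation": [
    [0,0,0],
    [0,0,0],
    [0,0,0],
    [0,0,0],
    [0,0,0]
  ],
  "grip": [-1,-1,-1,-1,-1]
}}

```text
time_s: 36.25
position: [0.505, -0.0124, 0.1555]
tcp_rot: [[0.13, -0.003, 0.991], [-0.992, 0.001, 0.13], [-0.001, -1.0, -0.003]]
force: [-0.3, -0.0, -0.2]
opening: 0.993
```

Run:
```python
from chk import *
c=cap('scene','s2',(140,200,400,395),3); m=masks(c)
plan([(.689,.0235,.15,91),(.689,.0235,.0495,91)])
p0=[.69,.0235,np.radians(91)]
obs=[(c,comp(m['orange'],c,[p0[0],p0[1],.015]))]
c2=cap('top'); obs2=[(c2,comp(masks(c2)['orange'],c2,[p0[0],p0[1],.015]))]
for o in(obs,obs2,obs+obs2):
    print(fit(o,CHOCK,0,p0))
blobs()
```

```text
t 36.3 p [ 0.505  -0.0124  0.1555] F [0.7 0.1 0.3] open 0.993
   [-0.048, 0.021, 0.78] [0.0, -0.464, -0.001] rows>= 4
   [0.321, 0.021, 0.712] [0.0, -0.464, -0.001] rows>= 4
*  [0.617, 0.022, 0.479] [0.0, -0.464, -0.001] rows>= 4
   [0.0, 0.628, 0.0] [-0.0, 0.0, -0.0] rows>= 2
*  [0.0, 0.628, 0.0] [-0.0, 0.0, -0.0] rows>= 2
(array([ 0.6887,  0.0236, 91.7194]), np.float64(9.177716262975778), [np.float64(361.0)])
(array([ 0.6922,  0.0232, 93.8907]), np.float64(7.365690119184928), [np.float64(236.0)])
(array([ 0.6896,  0.0231, 89.8511]), np.float64(36.843567858515954), [np.float64(361.0), np.float64(236.0)])
scene [([293.5, 235.5], 486), ([402.2, 229.2], 39), ([373.4, 254.7], 366)]
```

View pics/s2.png

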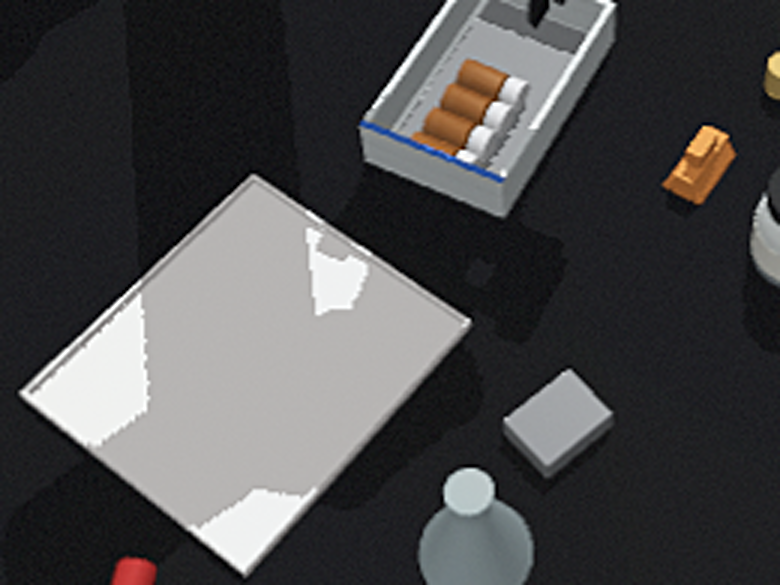

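{"name": "arm_command", "arguments": {
  "translation": [
    [-0.048,0.021,0.78],
    [-0.048,0.021,0.78],
    [-0.048,0.021,0.78],
    [-0.048,0.021,0.78],
    [-0.048,0.021,0.78]
  ],
  "rotation": [
    [0,-0.464,0],
    [0,-0.464,0],
    [0,-0.464,0],
    [0,-0.464,0],
    [0,-0.464,0]
  ],
  "grip": [-0.6,-0.6,-0.6,-0.6,-0.6]
}}

```text
time_s: 36.9
position: [0.5671, -0.0005, 0.1541]
tcp_rot: [[0.578, -0.002, 0.816], [-0.816, 0.0, 0.578], [-0.001, -1.0, -0.001]]
force: [0.2, -0.3, -0.6]
opening: 0.802
```

{"name": "arm_command", "arguments": {
  "translation": [
    [0.321,0.021,0.712],
    [0.321,0.021,0.712],
    [0.321,0.021,0.712],
    [0.321,0.021,0.712],
    [0.321,0.021,0.712]
  ],
  "rotation": [
    [0,-0.464,0],
    [0,-0.464,0],
    [0,-0.464,0],
    [0,-0.464,0],
    [0,-0.464,0]
  ],
  "grip": [-0.6,-0.6,-0.6,-0.6,-0.6]
}}

```text
time_s: 37.4
position: [0.6285, 0.0114, 0.1527]
tcp_rot: [[0.892, -0.001, 0.452], [-0.452, 0.0, 0.892], [-0.001, -1.0, -0.0]]
force: [-0.4, -0.5, 1.0]
opening: 0.798
```

{"name": "arm_command", "arguments": {
  "translation": [
    [0.625,0.022,0.485],
    [0.625,0.022,0.485],
    [0.625,0.022,0.485],
    [0.625,0.022,0.485],
    [0.625,0.022,0.485]
  ],
  "rotation": [
    [0,-0.464,0],
    [0,-0.464,0],
    [0,-0.464,0],
    [0,-0.464,0],
    [0,-0.464,0]
  ],
  "grip": [-0.6,-0.6,-0.6,-0.6,-0.6]
}}

```text
time_s: 37.9
position: [0.6906, 0.0234, 0.1511]
tcp_rot: [[1.0, -0.001, -0.016], [0.016, 0.0, 1.0], [-0.001, -1.0, 0.0]]
force: [0.1, 0.3, 1.1]
opening: 0.798
```

{"name": "arm_command", "arguments": {
  "translation": [
    [0,0,0],
    [0,0,0],
    [0,0,0]
  ],
  "rotation": [
    [0,0,0],
    [0,0,0],
    [0,0,0]
  ],
  "grip": [-0.6,-0.6,-0.6]
}}

```text
time_s: 38.2
position: [0.6909, 0.0233, 0.1517]
tcp_rot: [[1.0, -0.0, -0.017], [0.017, 0.0, 1.0], [-0.0, -1.0, 0.0]]
force: [-1.2, -0.3, 0.2]
opening: 0.8
```

Run:
```python
from chk import *
plan([(.690,.0234,.0495,91)])
```

```text
t 38.2 p [0.6909 0.0233 0.1517] F [-1.2 -0.3  0.2] open 0.8
   [-0.005, 0.639, 0.001] [-0.0, -0.0, -0.0] rows>= 2
*  [-0.005, 0.639, 0.001] [-0.0, -0.0, -0.0] rows>= 2
```

{"name": "arm_command", "arguments": {
  "translation": [
    [-0.005,0.635,0],
    [-0.005,0.635,0],
    [-0.005,0.635,0]
  ],
  "rotation": [
    [0,0,0],
    [0,0,0],
    [0,0,0]
  ],
  "grip": [-0.6,-0.6,-0.6]
}}

```text
time_s: 38.5
position: [0.6892, 0.0235, 0.0996]
tcp_rot: [[1.0, -0.004, -0.017], [0.017, 0.001, 1.0], [-0.004, -1.0, 0.001]]
force: [-0.1, -0.1, -0.9]
opening: 0.801
```

{"name": "arm_command", "arguments": {
  "translation": [
    [0,0.635,0],
    [0,0.635,0],
    [0,0.635,0],
    [0,0.635,0],
    [0,0.635,0]
  ],
  "rotation": [
    [0,0,0],
    [0,0,0],
    [0,0,0],
    [0,0,0],
    [0,0,0]
  ],
  "grip": [-0.6,-0.6,-0.6,-0.6,-0.6]
}}

```text
time_s: 39.0
position: [0.6927, 0.0231, 0.0537]
tcp_rot: [[1.0, 0.006, -0.018], [0.018, -0.001, 1.0], [0.006, -1.0, -0.001]]
force: [0.1, -0.5, 0.2]
opening: 0.8
```

{"name": "arm_command", "arguments": {
  "translation": [
    [0,0,0],
    [0,0,0],
    [0,0,0],
    [0,0,0],
    [0,0,0]
  ],
  "rotation": [
    [0,0,0],
    [0,0,0],
    [0,0,0],
    [0,0,0],
    [0,0,0]
  ],
  "grip": [1,1,1,1,1]
}}

```text
time_s: 39.5
position: [0.6905, 0.0234, 0.05]
tcp_rot: [[1.0, -0.0, -0.017], [0.017, 0.0, 1.0], [-0.0, -1.0, 0.0]]
force: [-0.2, -0.6, 0.1]
opening: 0.43
```

{"name": "arm_command", "arguments": {
  "translation": [
    [0,0,0],
    [0,0,0],
    [0,0,0]
  ],
  "rotation": [
    [0,0,0],
    [0,0,0],
    [0,0,0]
  ],
  "grip": [1,1,1]
}}

```text
time_s: 39.8
position: [0.6905, 0.0233, 0.0499]
tcp_rot: [[1.0, -0.0, -0.017], [0.017, -0.0, 1.0], [-0.0, -1.0, -0.0]]
force: [0.5, -0.5, -0.6]
opening: 0.341
```

{"name": "arm_command", "arguments": {
  "translation": [
    [0,-0.95,0],
    [0,-0.95,0],
    [0,-0.95,0],
    [0,-0.95,0],
    [0,-0.95,0]
  ],
  "rotation": [
    [0,0,0],
    [0,0,0],
    [0,0,0],
    [0,0,0],
    [0,0,0]
  ],
  "grip": [1,1,1,1,1]
}}

```text
time_s: 40.3
position: [0.689, 0.0236, 0.1242]
tcp_rot: [[1.0, -0.004, -0.017], [0.017, 0.001, 1.0], [-0.004, -1.0, 0.001]]
force: [-1.0, 0.5, -1.7]
opening: 0.338
```

Run:
```python
from chk import *
plan([(*w(0,.042),.135,CY),(*w(0,.042),.0563,CY)])
```

```text
t 40.3 p [0.689  0.0236 0.1242] F [-1.   0.5 -1.7] open 0.338
   [-0.789, -0.042, 0.051] [0.001, 0.464, -0.001] rows>= 4
   [-0.721, -0.043, -0.324] [0.001, 0.464, -0.001] rows>= 4
*  [-0.487, -0.044, -0.623] [0.001, 0.464, -0.001] rows>= 4
*  [-0.0, 0.984, -0.0] [-0.0, -0.0, -0.0] rows>= 2
```

{"name": "arm_command", "arguments": {
  "translation": [
    [-0.789,-0.043,0.051],
    [-0.789,-0.043,0.051],
    [-0.789,-0.043,0.051],
    [-0.789,-0.043,0.051],
    [-0.789,-0.043,0.051]
  ],
  "rotation": [
    [0,0.464,0],
    [0,0.464,0],
    [0,0.464,0],
    [0,0.464,0],
    [0,0.464,0]
  ],
  "grip": [1,1,1,1,1]
}}

```text
time_s: 40.8
position: [0.6261, 0.0265, 0.1278]
tcp_rot: [[0.892, -0.004, 0.451], [-0.451, 0.0, 0.892], [-0.003, -1.0, -0.001]]
force: [-0.3, -0.4, -1.7]
opening: 0.338
```

{"name": "arm_command", "arguments": {
  "translation": [
    [-0.721,-0.043,-0.324],
    [-0.721,-0.043,-0.324],
    [-0.721,-0.043,-0.324],
    [-0.721,-0.043,-0.324],
    [-0.721,-0.043,-0.324]
  ],
  "rotation": [
    [0,0.464,0],
    [0,0.464,0],
    [0,0.464,0],
    [0,0.464,0],
    [0,0.464,0]
  ],
  "grip": [1,1,1,1,1]
}}

```text
time_s: 41.3
position: [0.5636, 0.0294, 0.1321]
tcp_rot: [[0.579, -0.002, 0.815], [-0.815, 0.0, 0.579], [-0.001, -1.0, -0.001]]
force: [-0.2, -0.2, -1.4]
opening: 0.339
```

{"name": "arm_command", "arguments": {
  "translation": [
    [-0.487,-0.043,-0.623],
    [-0.487,-0.043,-0.623],
    [-0.487,-0.043,-0.623],
    [-0.487,-0.043,-0.623],
    [-0.487,-0.043,-0.623]
  ],
  "rotation": [
    [0,0.464,0],
    [0,0.464,0],
    [0,0.464,0],
    [0,0.464,0],
    [0,0.464,0]
  ],
  "grip": [1,1,1,1,1]
}}

```text
time_s: 41.8
position: [0.5009, 0.0322, 0.136]
tcp_rot: [[0.132, -0.001, 0.991], [-0.991, 0.0, 0.132], [-0.0, -1.0, -0.001]]
force: [-0.1, -0.6, -1.2]
opening: 0.342
```

{"name": "arm_command", "arguments": {
  "translation": [
    [0,0,0],
    [0,0,0],
    [0,0,0]
  ],
  "rotation": [
    [0,0,0],
    [0,0,0],
    [0,0,0]
  ],
  "grip": [1,1,1]
}}

```text
time_s: 42.1
position: [0.5011, 0.0322, 0.1362]
tcp_rot: [[0.131, -0.0, 0.991], [-0.991, 0.0, 0.131], [-0.0, -1.0, -0.0]]
force: [-0.2, -0.7, -0.9]
opening: 0.342
```

Run:
```python
from chk import *
plan([(*w(0,.042),.0563,CY)])
c=cap('scene'); m=masks(c)
for P in ([*w(0,.042),.1],): print(proj(c,[P]))
blobs()
```

```text
t 42.1 p [0.5011 0.0322 0.1362] F [-0.2 -0.7 -0.9] open 0.342
   [-0.003, 0.5, -0.009] [0.0, 0.0, -0.0] rows>= 1
*  [-0.003, 0.5, -0.01] [0.0, 0.0, -0.0] rows>= 1
[[311.2919 195.8552]]
scene [([310.2, 196.4], 356), ([293.5, 235.5], 486), ([400.5, 229.0], 45)]
```

{"name": "arm_command", "arguments": {
  "translation": [
    [0,0.5,-0.01],
    [0,0.5,-0.01]
  ],
  "rotation": [
    [0,0,0],
    [0,0,0]
  ],
  "grip": [1,1]
}}

```text
time_s: 42.4
position: [0.4972, 0.0325, 0.0931]
tcp_rot: [[0.13, -0.009, 0.991], [-0.991, 0.001, 0.13], [-0.003, -1.0, -0.009]]
force: [-1.5, -0.0, -2.4]
opening: 0.338
```

{"name": "arm_command", "arguments": {
  "translation": [
    [0,0.5,0],
    [0,0.5,0],
    [0,0.5,0],
    [0,0.5,0],
    [0,0.5,0]
  ],
  "rotation": [
    [0,0,0],
    [0,0,0],
    [0,0,0],
    [0,0,0],
    [0,0,0]
  ],
  "grip": [1,1,1,1,1]
}}

```text
time_s: 42.9
position: [0.5006, 0.0321, 0.0579]
tcp_rot: [[0.13, 0.002, 0.991], [-0.991, -0.0, 0.13], [0.001, -1.0, 0.002]]
force: [-0.3, -0.6, -0.9]
opening: 0.342
```

{"name": "arm_command", "arguments": {
  "translation": [
    [0,0.012,0],
    [0,0.012,0],
    [0,0.012,0],
    [0,0.012,0]
  ],
  "rotation": [
    [0,0,0],
    [0,0,0],
    [0,0,0],
    [0,0,0]
  ],
  "grip": [1,1,1,1]
}}

```text
time_s: 43.3
position: [0.5003, 0.0321, 0.0556]
tcp_rot: [[0.13, 0.0, 0.991], [-0.991, -0.0, 0.13], [0.0, -1.0, 0.0]]
force: [-0.2, 0.9, -1.8]
opening: 0.337
```

Run:
```python
from chk import *
plan([(*w(0,.025),.0549,CY)])
```

```text
t 43.3 p [0.5003 0.0321 0.0556] F [-0.2  0.9 -1.8] open 0.337
*  [0.207, 0.009, -0.008] [-0.0, -0.0, 0.0] rows>= 1
```

{"name": "arm_command", "arguments": {
  "translation": [
    [0,0.009,0],
    [0,0.009,0],
    [0,0.009,0]
  ],
  "rotation": [
    [0,0,0],
    [0,0,0],
    [0,0,0]
  ],
  "grip": [1,1,1]
}}

```text
time_s: 43.6
position: [0.5002, 0.0321, 0.0546]
tcp_rot: [[0.13, -0.0, 0.991], [-0.991, 0.0, 0.13], [-0.0, -1.0, -0.0]]
force: [-0.0, 0.2, -1.3]
opening: 0.334
```

{"name": "arm_command", "arguments": {
  "translation": [
    [0.1,0,0],
    [0.16,0,0],
    [0.16,0,0],
    [0.16,0,0]
  ],
  "rotation": [
    [0,0,0],
    [0,0,0],
    [0,0,0],
    [0,0,0]
  ],
  "grip": [1,1,1,1]
}}

```text
time_s: 44.0
position: [0.502, 0.019, 0.0547]
tcp_rot: [[0.129, 0.0, 0.992], [-0.992, 0.0, 0.129], [0.0, -1.0, 0.0]]
force: [0.4, 0.2, -2.1]
opening: 0.338
```

{"name": "arm_command", "arguments": {
  "translation": [
    [0.02,0,0],
    [0.02,0,0],
    [0.02,0,0]
  ],
  "rotation": [
    [0,0,0],
    [0,0,0],
    [0,0,0]
  ],
  "grip": [1,1,1]
}}

```text
time_s: 44.3
position: [0.5021, 0.0179, 0.0547]
tcp_rot: [[0.13, -0.0, 0.991], [-0.991, -0.0, 0.13], [0.0, -1.0, -0.0]]
force: [0.4, 0.3, -1.6]
opening: 0.339
```

{"name": "arm_command", "arguments": {
  "translation": [
    [0.02,0,0],
    [0.02,0,0],
    [0.02,0,0]
  ],
  "rotation": [
    [0,0,0],
    [0,0,0],
    [0,0,0]
  ],
  "grip": [1,1,1]
}}

```text
time_s: 44.6
position: [0.5019, 0.0166, 0.0546]
tcp_rot: [[0.13, -0.001, 0.992], [-0.992, 0.0, 0.13], [-0.001, -1.0, -0.001]]
force: [0.3, 1.8, -1.9]
opening: 0.34
```

{"name": "arm_command", "arguments": {
  "translation": [
    [0,0.01,0],
    [0,0.01,0],
    [0,0.01,0]
  ],
  "rotation": [
    [0,0,0],
    [0,0,0],
    [0,0,0]
  ],
  "grip": [1,1,1]
}}

```text
time_s: 44.9
position: [0.502, 0.0165, 0.0538]
tcp_rot: [[0.13, -0.001, 0.992], [-0.992, 0.0, 0.13], [-0.0, -1.0, -0.001]]
force: [0.1, 3.7, -1.3]
opening: 0.343
```

{"name": "arm_command", "arguments": {
  "translation": [
    [0.01,0.006,0],
    [0.01,0.006,0],
    [0.01,0.006,0]
  ],
  "rotation": [
    [0,0,0],
    [0,0,0],
    [0,0,0]
  ],
  "grip": [1,1,1]
}}

```text
time_s: 45.2
position: [0.5022, 0.0155, 0.0534]
tcp_rot: [[0.13, -0.001, 0.992], [-0.992, 0.0, 0.13], [-0.0, -1.0, -0.001]]
force: [-0.8, 2.0, -2.4]
opening: 0.342
```

{"name": "arm_command", "arguments": {
  "translation": [
    [0.01,0,0],
    [0.01,0,0],
    [0.01,0,0]
  ],
  "rotation": [
    [0,0,0],
    [0,0,0],
    [0,0,0]
  ],
  "grip": [1,1,1]
}}

```text
time_s: 45.5
position: [0.5025, 0.0145, 0.0534]
tcp_rot: [[0.13, -0.0, 0.991], [-0.991, -0.0, 0.13], [0.0, -1.0, -0.0]]
force: [-1.1, 1.9, -2.8]
opening: 0.342
```

{"name": "arm_command", "arguments": {
  "translation": [
    [-0.03,0,0],
    [-0.03,0,0],
    [-0.03,0,0]
  ],
  "rotation": [
    [0,0,0],
    [0,0,0],
    [0,0,0]
  ],
  "grip": [1,1,1]
}}

```text
time_s: 45.8
position: [0.5028, 0.0169, 0.0536]
tcp_rot: [[0.13, 0.001, 0.991], [-0.991, -0.0, 0.13], [0.001, -1.0, 0.001]]
force: [-0.6, 1.3, -1.7]
opening: 0.337
```

{"name": "arm_command", "arguments": {
  "translation": [
    [0,0.01,0],
    [0,0.01,0],
    [0,0.01,0]
  ],
  "rotation": [
    [0,0,0],
    [0,0,0],
    [0,0,0]
  ],
  "grip": [1,1,1]
}}

```text
time_s: 46.1
position: [0.5026, 0.0168, 0.0527]
tcp_rot: [[0.13, 0.001, 0.991], [-0.991, -0.0, 0.13], [0.0, -1.0, 0.001]]
force: [-0.3, 0.1, -1.5]
opening: 0.337
```

{"name": "arm_command", "arguments": {
  "translation": [
    [0,0.01,0],
    [0,0.01,0],
    [0,0.01,0]
  ],
  "rotation": [
    [0,0,0],
    [0,0,0],
    [0,0,0]
  ],
  "grip": [1,1,1]
}}

```text
time_s: 46.4
position: [0.5026, 0.0169, 0.0525]
tcp_rot: [[0.13, 0.001, 0.991], [-0.991, -0.0, 0.13], [0.001, -1.0, 0.001]]
force: [-1.2, -0.5, 4.8]
opening: 0.342
```

Run:
```python
from chk import *
c=cap('scene','s3',(240,170,370,275),6); blobs()
print(bot.read_state()['position'],bot.read_state()['force'])
```

```text
scene [([298.3, 230.8], 701), ([399.8, 229.0], 43)]
[0.5026 0.0169 0.0525] [-0.8945 -0.9099  6.4453]
```

View pics/s3.png

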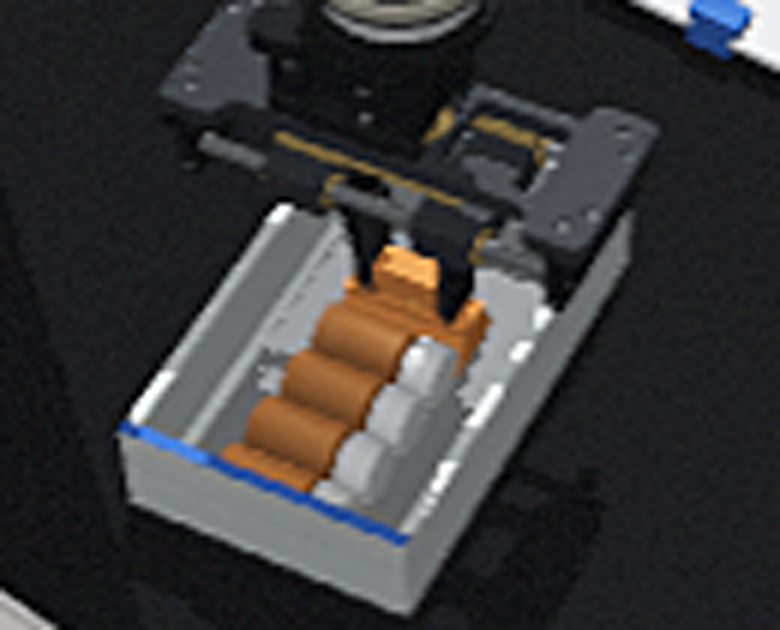

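{"name": "arm_command", "arguments": {
  "translation": [
    [0.01,-0.005,0],
    [0.01,-0.005,0],
    [0.01,-0.005,0]
  ],
  "rotation": [
    [0,0,0],
    [0,0,0],
    [0,0,0]
  ],
  "grip": [1,1,1]
}}

```text
time_s: 46.8
position: [0.5027, 0.0163, 0.0525]
tcp_rot: [[0.13, 0.001, 0.992], [-0.992, 0.0, 0.13], [0.0, -1.0, 0.001]]
force: [-0.7, 1.9, 5.3]
opening: 0.341
```

{"name": "arm_command", "arguments": {
  "translation": [
    [0.01,0,0],
    [0.01,0,0],
    [0.01,0,0]
  ],
  "rotation": [
    [0,0,0],
    [0,0,0],
    [0,0,0]
  ],
  "grip": [1,1,1]
}}

```text
time_s: 47.1
position: [0.5026, 0.0161, 0.0525]
tcp_rot: [[0.13, 0.001, 0.992], [-0.992, 0.001, 0.13], [-0.001, -1.0, 0.001]]
force: [0.0, 4.3, 6.1]
opening: 0.342
```

{"name": "arm_command", "arguments": {
  "translation": [
    [0.01,0,0],
    [0.01,0,0],
    [0.01,0,0]
  ],
  "rotation": [
    [0,0,0],
    [0,0,0],
    [0,0,0]
  ],
  "grip": [1,1,1]
}}

```text
time_s: 47.4
position: [0.5026, 0.0158, 0.0525]
tcp_rot: [[0.129, 0.0, 0.992], [-0.992, 0.002, 0.129], [-0.002, -1.0, 0.001]]
force: [0.7, 6.1, 5.6]
opening: 0.34
```

{"name": "arm_command", "arguments": {
  "translation": [
    [0.015,0,0],
    [0.015,0,0],
    [0.015,0,0]
  ],
  "rotation": [
    [0,0,0],
    [0,0,0],
    [0,0,0]
  ],
  "grip": [1,1,1]
}}

```text
time_s: 47.7
position: [0.5026, 0.0147, 0.0525]
tcp_rot: [[0.129, -0.0, 0.992], [-0.992, 0.002, 0.129], [-0.002, -1.0, 0.0]]
force: [0.3, 6.3, 6.4]
opening: 0.341
```

{"name": "arm_command", "arguments": {
  "translation": [
    [0.015,0,0],
    [0.015,0,0],
    [0.015,0,0]
  ],
  "rotation": [
    [0,0,0],
    [0,0,0],
    [0,0,0]
  ],
  "grip": [1,1,1]
}}

```text
time_s: 48.0
position: [0.5027, 0.0135, 0.0525]
tcp_rot: [[0.129, -0.0, 0.992], [-0.992, 0.002, 0.129], [-0.002, -1.0, 0.0]]
force: [-1.0, 5.9, 5.9]
opening: 0.342
```

{"name": "arm_command", "arguments": {
  "translation": [
    [0.015,0,0],
    [0.015,0,0],
    [0.015,0,0]
  ],
  "rotation": [
    [0,0,0],
    [0,0,0],
    [0,0,0]
  ],
  "grip": [1,1,1]
}}

```text
time_s: 48.3
position: [0.5028, 0.0122, 0.0525]
tcp_rot: [[0.13, -0.0, 0.992], [-0.992, 0.001, 0.13], [-0.001, -1.0, -0.0]]
force: [-0.8, 6.6, 6.5]
opening: 0.34
```

{"name": "arm_command", "arguments": {
  "translation": [
    [0.015,0,0],
    [0.015,0,0],
    [0.015,0,0]
  ],
  "rotation": [
    [0,0,0],
    [0,0,0],
    [0,0,0]
  ],
  "grip": [1,1,1]
}}

```text
time_s: 48.6
position: [0.503, 0.0109, 0.0525]
tcp_rot: [[0.13, -0.0, 0.992], [-0.992, 0.001, 0.13], [-0.001, -1.0, -0.0]]
force: [0.5, 4.9, 5.5]
opening: 0.341
```

Run:
```python
from chk import *
c=cap('scene','s4',(240,170,370,275),6); blobs()
print(bot.read_state()['position'],bot.read_state()['force'])
```

```text
scene [([295.3, 231.9], 611), ([316.6, 226.0], 39), ([402.5, 228.8], 43)]
[0.5029 0.0109 0.0525] [-0.6421  6.1619  6.9946]
```

View pics/s4.png

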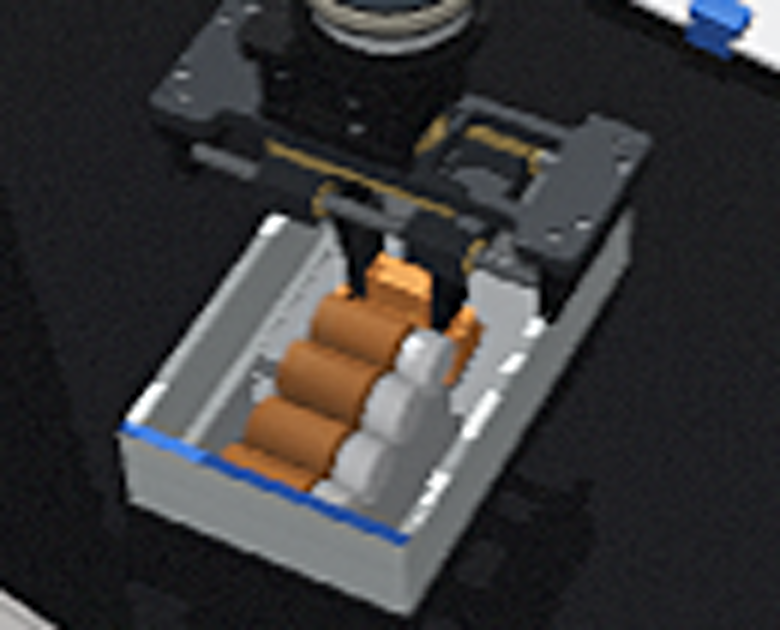

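{"name": "arm_command", "arguments": {
  "translation": [
    [-0.04,-0.005,0],
    [-0.08,-0.005,0],
    [-0.12,-0.005,0],
    [-0.12,-0.005,0],
    [-0.12,-0.005,0]
  ],
  "rotation": [
    [0,0,0],
    [0,0,0],
    [0,0,0],
    [0,0,0],
    [0,0,0]
  ],
  "grip": [1,1,1,1,1]
}}

```text
time_s: 49.2
position: [0.502, 0.0196, 0.0525]
tcp_rot: [[0.13, 0.0, 0.991], [-0.991, 0.0, 0.13], [-0.0, -1.0, 0.0]]
force: [1.1, 0.6, -0.4]
opening: 0.343
```

{"name": "arm_command", "arguments": {
  "translation": [
    [0,0,0],
    [0,0,0],
    [0,0,0],
    [0,0,0],
    [0,0,0]
  ],
  "rotation": [
    [0,0,0],
    [0,0,0],
    [0,0,0],
    [0,0,0],
    [0,0,0]
  ],
  "grip": [1,1,1,1,1]
}}

```text
time_s: 49.7
position: [0.5018, 0.0193, 0.0525]
tcp_rot: [[0.13, -0.0, 0.991], [-0.991, -0.0, 0.13], [0.0, -1.0, -0.0]]
force: [0.9, 0.2, -1.0]
opening: 0.341
```

{"name": "arm_command", "arguments": {
  "translation": [
    [0.02,0,0],
    [0.02,0,0],
    [0.02,0,0]
  ],
  "rotation": [
    [0,0,0],
    [0,0,0],
    [0,0,0]
  ],
  "grip": [1,1,1]
}}

```text
time_s: 50.0
position: [0.5019, 0.0178, 0.0525]
tcp_rot: [[0.13, -0.001, 0.991], [-0.991, -0.0, 0.13], [-0.0, -1.0, -0.001]]
force: [-0.1, -0.1, -1.3]
opening: 0.34
```

Run:
```python
from chk import *
c=cap('scene','s5',(240,170,370,275),6); blobs()
print(bot.read_state()['position'],bot.read_state()['force'])
```

```text
scene [([298.2, 230.6], 706)]
[0.5019 0.0178 0.0525] [-0.3791 -0.2447 -0.7473]
```

View pics/s5.png

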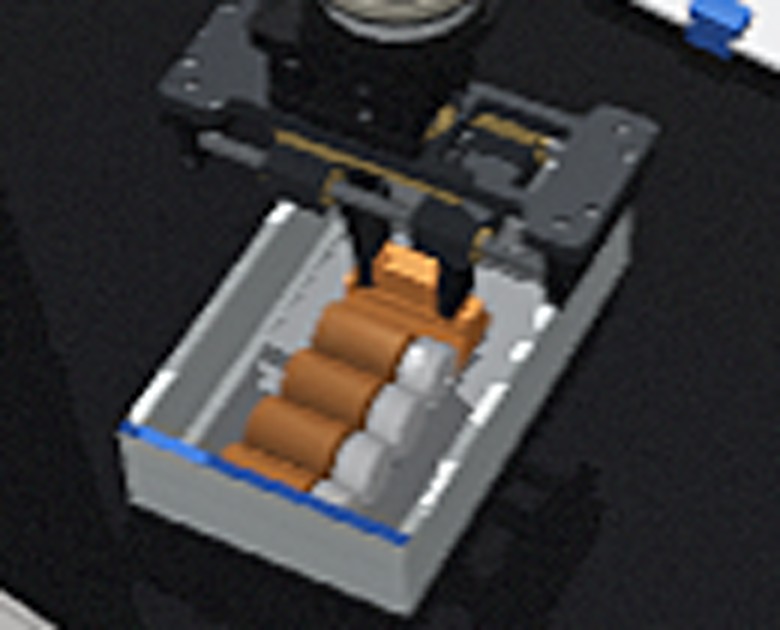

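{"name": "arm_command", "arguments": {
  "translation": [
    [0.01,0,0],
    [0.01,0,0],
    [0.01,0,0]
  ],
  "rotation": [
    [0,0,0],
    [0,0,0],
    [0,0,0]
  ],
  "grip": [1,1,1]
}}

```text
time_s: 50.4
position: [0.5023, 0.017, 0.0526]
tcp_rot: [[0.13, -0.0, 0.991], [-0.991, 0.0, 0.13], [-0.0, -1.0, -0.0]]
force: [-0.1, 0.7, -1.1]
opening: 0.344
```

{"name": "arm_command", "arguments": {
  "translation": [
    [0.006,0,0],
    [0.006,0,0],
    [0.006,0,0],
    [0.006,0,0]
  ],
  "rotation": [
    [0,0,0],
    [0,0,0],
    [0,0,0],
    [0,0,0]
  ],
  "grip": [1,1,1,1]
}}

```text
time_s: 50.8
position: [0.5023, 0.0166, 0.0526]
tcp_rot: [[0.13, -0.0, 0.991], [-0.991, -0.0, 0.13], [0.0, -1.0, -0.0]]
force: [-1.2, -0.1, -1.6]
opening: 0.338
```

{"name": "arm_command", "arguments": {
  "translation": [
    [0.006,0,0],
    [0.006,0,0],
    [0.006,0,0],
    [0.006,0,0]
  ],
  "rotation": [
    [0,0,0],
    [0,0,0],
    [0,0,0],
    [0,0,0]
  ],
  "grip": [1,1,1,1]
}}

```text
time_s: 51.2
position: [0.5023, 0.0162, 0.0526]
tcp_rot: [[0.13, -0.0, 0.991], [-0.991, 0.0, 0.13], [-0.0, -1.0, -0.0]]
force: [1.0, 0.8, -2.5]
opening: 0.339
```

{"name": "arm_command", "arguments": {
  "translation": [
    [0.005,0.004,0],
    [0.005,0.004,0],
    [0.005,0.004,0],
    [0.005,0.004,0]
  ],
  "rotation": [
    [0,0,0],
    [0,0,0],
    [0,0,0],
    [0,0,0]
  ],
  "grip": [1,1,1,1]
}}

```text
time_s: 51.6
position: [0.5022, 0.016, 0.0525]
tcp_rot: [[0.13, -0.0, 0.991], [-0.991, 0.0, 0.13], [-0.0, -1.0, -0.0]]
force: [-0.9, 3.3, 3.4]
opening: 0.342
```

{"name": "arm_command", "arguments": {
  "translation": [
    [0,0,0],
    [0,0,0],
    [0,0,0],
    [0,0,0],
    [0,0,0]
  ],
  "rotation": [
    [0,0,0],
    [0,0,0],
    [0,0,0],
    [0,0,0],
    [0,0,0]
  ],
  "grip": [-0.1,-0.1,-0.1,-0.1,-0.1]
}}

```text
time_s: 52.1
position: [0.5032, 0.0153, 0.0525]
tcp_rot: [[0.13, 0.001, 0.991], [-0.991, -0.001, 0.13], [0.001, -1.0, 0.001]]
force: [1.3, 0.0, 2.4]
opening: 0.541
```

{"name": "arm_command", "arguments": {
  "translation": [
    [0,-0.6,0],
    [0,-0.6,0],
    [0,-0.6,0]
  ],
  "rotation": [
    [0,0,0],
    [0,0,0],
    [0,0,0]
  ],
  "grip": [-0.1,-0.1,-0.1]
}}

```text
time_s: 52.4
position: [0.5025, 0.0157, 0.1008]
tcp_rot: [[0.13, 0.001, 0.991], [-0.991, -0.0, 0.13], [0.0, -1.0, 0.001]]
force: [0.2, 0.3, -0.7]
opening: 0.548
```

{"name": "arm_command", "arguments": {
  "translation": [
    [-0.9,-0.9,0],
    [-0.9,-0.9,0],
    [-0.9,-0.9,0],
    [-0.9,-0.9,0]
  ],
  "rotation": [
    [0,0,0],
    [0,0,0],
    [0,0,0],
    [0,0,0]
  ],
  "grip": [-0.1,-0.1,-0.1,-0.1]
}}

```text
time_s: 52.8
position: [0.4925, 0.0877, 0.1723]
tcp_rot: [[0.132, 0.0, 0.991], [-0.991, -0.0, 0.132], [0.0, -1.0, 0.0]]
force: [0.9, 0.1, 0.2]
opening: 0.55
```

Run:
```python
from chk import *
c=cap('scene','s6',(240,170,370,275),6); blobs()
print(bot.read_state()['position'],bot.read_state()['force'])
M=masks(c); cc=cap('top'); MM=masks(cc)
for cs in([0],[1],[0,1]):
    o=[(( c,comp(M['bright'],c,[.49,.325,.02],True)) if i==0 else (cc,comp(MM['bright'],cc,[.49,.325,.02],True))) for i in cs]
    print(fit(o,LID,.008,[.491,.3286,0.]))
for k,(a,b) in enumerate(((c,M),(cc,MM))):
    n,l,s,ce=cv2.connectedComponentsWithStats(b['blue'].astype(np.uint8)); print([(ce[i].round(1).tolist(),atz(a,ce[i],.022)[:2].round(4).tolist(),int(s[i,4])) for i in range(1,n) if s[i,4]>15])
```

```text
scene [([298.5, 230.3], 723), ([399.5, 228.9], 33)]
[0.492  0.0866 0.1711] [0.5211 0.1664 0.7476]
(array([0.5153, 0.3398, 0.6566]), np.float64(185.0861668589004), [np.float64(2924.0)])
(array([  0.5048,   0.3415, -10.6238]), np.float64(1621.905636293733), [np.float64(4904.0)])
(array([0.5158, 0.3402, 0.6486]), np.float64(1792.576655132641), [np.float64(2924.0), np.float64(4904.0)])
[([24.2, 11.6], [-0.9283, 0.2387], 1073), ([369.2, 131.6], [0.4547, 0.3902], 48), ([395.3, 130.2], [0.5154, 0.4381], 51), ([406.4, 148.8], [0.5807, 0.3869], 58), ([387.2, 171.8], [0.581, 0.2778], 62), ([358.9, 173.5], [0.5197, 0.2289], 76), ([282.7, 249.6], [0.5008, -0.0963], 104)]
[([176.2, 245.8], [0.5802, 0.3934], 48), ([212.4, 245.5], [0.5807, 0.2839], 54), ([343.2, 264.6], [0.521, -0.1123], 126), ([159.5, 266.3], [0.518, 0.4405], 53), ([174.5, 287.1], [0.4554, 0.3923], 56), ([211.0, 286.5], [0.4567, 0.2834], 54), ([636.2, 352.4], [0.261, -0.9614], 324)]
```

View pics/s6.png

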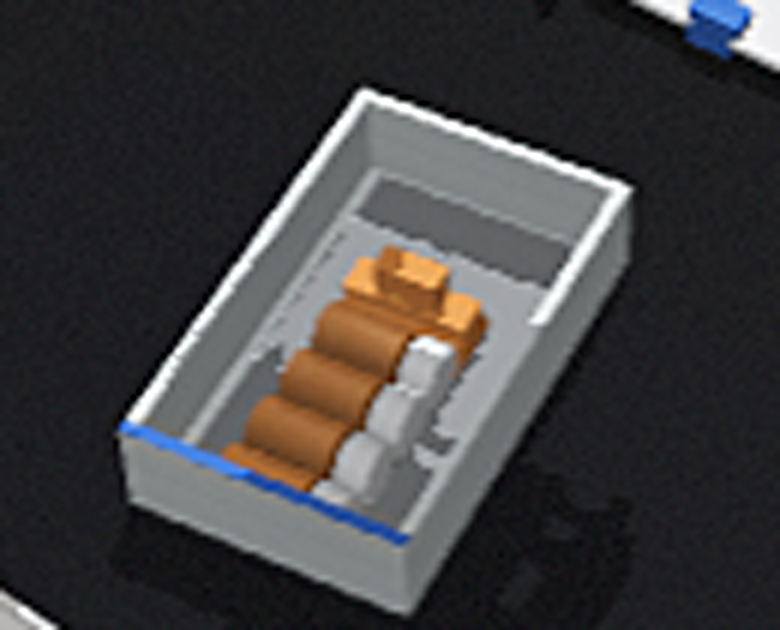

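Run:
```python
from chk import *
out=[]
for n in('top','scene'):
    c=cap(n); hsv=cv2.cvtColor(c['image'],cv2.COLOR_BGR2HSV)
    wm=((hsv[...,2]>165)&(hsv[...,1]<60))|masks(c)['blue']
    q=proj(c,[[.516,.34,.01]])[0]
    win=np.zeros_like(wm); r=60; win[int(q[1])-r:int(q[1])+r,int(q[0])-r:int(q[0])+r]=1
    m=comp(wm&win,c,[.516,.34,.015],True); out.append((c,m))
    print(n,fit([(c,m)],LID,.008,[.516,.34,0.]))
```

```text
top (array([0.52  , 0.3433, 1.7133]), np.float64(356.44509034986544), [np.float64(3098.0)])
scene (array([0.5154, 0.3395, 0.7136]), np.float64(178.94146866589773), [np.float64(2894.0)])
```

{"name": "arm_command", "arguments": {
  "translation": [
    [-0.98,0,0.15],
    [-0.98,0,0.15],
    [-0.98,0,0.15]
  ],
  "rotation": [
    [0,0.04,0],
    [0,0.04,0],
    [0,0.04,0]
  ],
  "grip": [-0.3,-0.3,-0.3]
}}

```text
time_s: 53.35
position: [0.4946, 0.1683, 0.1714]
tcp_rot: [[0.091, -0.001, 0.996], [-0.996, 0.001, 0.091], [-0.001, -1.0, -0.001]]
force: [-0.3, -0.8, 0.3]
opening: 0.643
```

{"name": "arm_command", "arguments": {
  "translation": [
    [-0.98,0,0.2],
    [-0.98,0,0.2],
    [-0.98,0,0.2],
    [-0.98,0,0.2]
  ],
  "rotation": [
    [0,0.04,0],
    [0,0.04,0],
    [0,0.04,0],
    [0,0.04,0]
  ],
  "grip": [-0.3,-0.3,-0.3,-0.3]
}}

```text
time_s: 53.75
position: [0.5034, 0.245, 0.1714]
tcp_rot: [[0.047, -0.002, 0.999], [-0.999, -0.001, 0.047], [0.001, -1.0, -0.002]]
force: [0.2, -0.2, -1.0]
opening: 0.649
```

Run:
```python
from chk import *
plan([(.5165,.340,.15,0.5),(.5165,.340,.043,0.5)])
c=cap('scene'); M=masks(c)
o=[(c,comp(M['bright'],c,[.515,.34,.02],True))]
print(fit(o,LID,.008,[.515,.34,0.]))
```

```text
t 53.8 p [0.5034 0.245  0.1714] F [ 0.2 -0.2 -1. ] open 0.649
   [-0.589, 0.133, 0.11] [0.001, 0.018, 0.001] rows>= 1
*  [-0.591, 0.133, 0.099] [0.001, 0.018, 0.001] rows>= 1
   [0.0, 0.669, 0.0] [0.0, 0.0, -0.0] rows>= 2
*  [0.0, 0.669, 0.0] [0.0, -0.0, 0.0] rows>= 2
(array([0.5152, 0.3399, 0.0413]), np.float64(263.20381391772395), [np.float64(3001.0)])
```

{"name": "arm_command", "arguments": {
  "translation": [
    [-0.589,0.133,0.11],
    [-0.589,0.133,0.11],
    [-0.589,0.133,0.11]
  ],
  "rotation": [
    [0,0.018,0],
    [0,0.018,0],
    [0,0.018,0]
  ],
  "grip": [-0.3,-0.3,-0.3]
}}

```text
time_s: 54.1
position: [0.51, 0.2923, 0.161]
tcp_rot: [[0.028, -0.002, 1.0], [-1.0, -0.001, 0.028], [0.001, -1.0, -0.002]]
force: [0.1, -0.6, 0.5]
opening: 0.647
```

{"name": "arm_command", "arguments": {
  "translation": [
    [-0.591,0.133,0.099],
    [-0.591,0.133,0.099],
    [-0.591,0.133,0.099],
    [-0.591,0.133,0.099],
    [-0.591,0.133,0.099]
  ],
  "rotation": [
    [0,0.018,0],
    [0,0.018,0],
    [0,0.018,0],
    [0,0.018,0],
    [0,0.018,0]
  ],
  "grip": [-0.3,-0.3,-0.3,-0.3,-0.3]
}}

```text
time_s: 54.6
position: [0.5169, 0.3393, 0.1513]
tcp_rot: [[0.008, -0.0, 1.0], [-1.0, -0.001, 0.008], [0.001, -1.0, -0.0]]
force: [0.9, -0.4, 0.3]
opening: 0.653
```

{"name": "arm_command", "arguments": {
  "translation": [
    [0,0,0],
    [0,0,0]
  ],
  "rotation": [
    [0,0,0],
    [0,0,0]
  ],
  "grip": [-0.3,-0.3]
}}

```text
time_s: 54.8
position: [0.517, 0.3402, 0.1513]
tcp_rot: [[0.008, 0.0, 1.0], [-1.0, -0.0, 0.008], [0.0, -1.0, 0.0]]
force: [-0.3, -0.4, -0.6]
opening: 0.651
```

Run:
```python
from chk import *
plan([(.5165,.340,.043,0.5)])
c=cap('scene','s7',(300,90,440,195),5)
```

```text
t 54.8 p [0.517  0.3402 0.1513] F [-0.3 -0.4 -0.6] open 0.651
   [0.001, 0.677, -0.003] [-0.0, -0.0, 0.0] rows>= 2
*  [0.001, 0.677, -0.003] [-0.0, -0.0, 0.0] rows>= 2
```

View pics/s7.png

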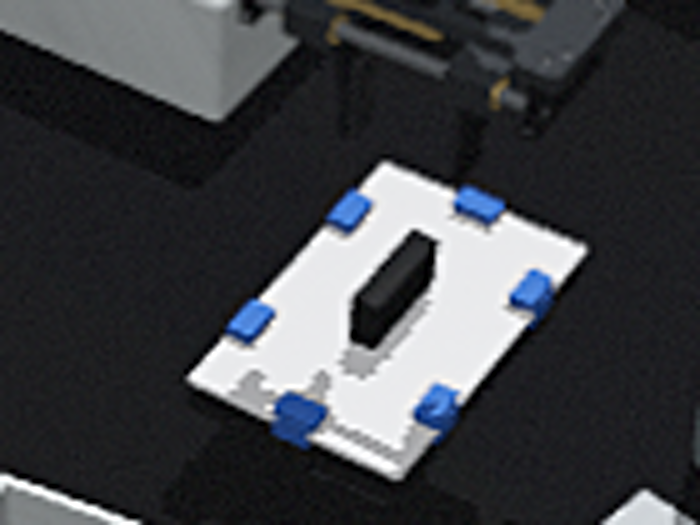

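{"name": "arm_command", "arguments": {
  "translation": [
    [0,0.677,0],
    [0,0.677,0],
    [0,0.677,0]
  ],
  "rotation": [
    [0,0,0],
    [0,0,0],
    [0,0,0]
  ],
  "grip": [-0.3,-0.3,-0.3]
}}

```text
time_s: 55.15
position: [0.5155, 0.3402, 0.0955]
tcp_rot: [[0.009, -0.004, 1.0], [-1.0, -0.002, 0.009], [0.002, -1.0, -0.004]]
force: [-0.2, -0.0, 0.9]
opening: 0.647
```

{"name": "arm_command", "arguments": {
  "translation": [
    [0,0.677,0],
    [0,0.677,0],
    [0,0.677,0],
    [0,0.677,0],
    [0,0.677,0]
  ],
  "rotation": [
    [0,0,0],
    [0,0,0],
    [0,0,0],
    [0,0,0],
    [0,0,0]
  ],
  "grip": [-0.3,-0.3,-0.3,-0.3,-0.3]
}}

```text
time_s: 55.65
position: [0.5186, 0.3416, 0.0457]
tcp_rot: [[0.009, 0.005, 1.0], [-1.0, 0.002, 0.009], [-0.002, -1.0, 0.005]]
force: [0.5, 0.6, 0.5]
opening: 0.653
```

{"name": "arm_command", "arguments": {
  "translation": [
    [0,0,0],
    [0,0,0],
    [0,0,0],
    [0,0,0],
    [0,0,0]
  ],
  "rotation": [
    [0,0,0],
    [0,0,0],
    [0,0,0],
    [0,0,0],
    [0,0,0]
  ],
  "grip": [1,1,1,1,1]
}}

```text
time_s: 56.15
position: [0.5169, 0.3408, 0.0427]
tcp_rot: [[0.009, -0.0, 1.0], [-1.0, -0.0, 0.009], [0.0, -1.0, -0.0]]
force: [-1.2, 0.1, 0.1]
opening: 0.282
```

{"name": "arm_command", "arguments": {
  "translation": [
    [0,0,0],
    [0,0,0],
    [0,0,0],
    [0,0,0]
  ],
  "rotation": [
    [0,0,0],
    [0,0,0],
    [0,0,0],
    [0,0,0]
  ],
  "grip": [1,1,1,1]
}}

```text
time_s: 56.55
position: [0.5171, 0.3409, 0.0427]
tcp_rot: [[0.009, 0.0, 1.0], [-1.0, 0.0, 0.009], [-0.0, -1.0, 0.0]]
force: [0.8, 0.9, -1.9]
opening: 0.228
```

{"name": "arm_command", "arguments": {
  "translation": [
    [0,-0.5,0],
    [0,-0.98,0],
    [0,-0.98,0],
    [0,-0.98,0],
    [0,-0.98,0]
  ],
  "rotation": [
    [0,0,0],
    [0,0,0],
    [0,0,0],
    [0,0,0],
    [0,0,0]
  ],
  "grip": [1,1,1,1,1]
}}

```text
time_s: 57.05
position: [0.5151, 0.3401, 0.1193]
tcp_rot: [[0.009, -0.004, 1.0], [-1.0, -0.002, 0.009], [0.002, -1.0, -0.004]]
force: [0.6, -0.3, -2.9]
opening: 0.226
```

Run:
```python
from chk import *
plan([(*w(0,0),.14,CY),(*w(0,0),.086,CY)])
```

```text
t 57.0 p [0.5151 0.3401 0.1193] F [ 0.6 -0.3 -2.9] open 0.226
   [0.873, -0.05, -0.034] [0.001, -0.023, 0.0] rows>= 2
   [0.872, -0.05, -0.055] [0.001, -0.023, 0.0] rows>= 2
   [0.87, -0.051, -0.076] [0.001, -0.023, 0.0] rows>= 2
   [0.868, -0.051, -0.097] [0.001, -0.023, 0.0] rows>= 2
*  [0.866, -0.051, -0.118] [0.001, -0.023, 0.0] rows>= 2
*  [0.0, 0.675, -0.0] [0.0, 0.0, 0.0] rows>= 2
```

{"name": "arm_command", "arguments": {
  "translation": [
    [0.873,-0.05,-0.034],
    [0.873,-0.05,-0.034],
    [0.873,-0.05,-0.034]
  ],
  "rotation": [
    [0,-0.023,0],
    [0,-0.023,0],
    [0,-0.023,0]
  ],
  "grip": [1,1,1]
}}

```text
time_s: 57.35
position: [0.5128, 0.2679, 0.1229]
tcp_rot: [[0.03, -0.006, 1.0], [-1.0, -0.003, 0.03], [0.002, -1.0, -0.006]]
force: [0.4, -0.0, -2.7]
opening: 0.223
```

{"name": "arm_command", "arguments": {
  "translation": [
    [0.872,-0.05,-0.055],
    [0.872,-0.05,-0.055],
    [0.872,-0.05,-0.055]
  ],
  "rotation": [
    [0,-0.023,0],
    [0,-0.023,0],
    [0,-0.023,0]
  ],
  "grip": [1,1,1]
}}

```text
time_s: 57.65
position: [0.5118, 0.1992, 0.1278]
tcp_rot: [[0.054, -0.004, 0.999], [-0.999, -0.001, 0.054], [0.001, -1.0, -0.004]]
force: [-0.3, 0.7, -3.7]
opening: 0.227
```

{"name": "arm_command", "arguments": {
  "translation": [
    [0.87,-0.05,-0.076],
    [0.87,-0.05,-0.076],
    [0.87,-0.05,-0.076]
  ],
  "rotation": [
    [0,-0.023,0],
    [0,-0.023,0],
    [0,-0.023,0]
  ],
  "grip": [1,1,1]
}}

```text
time_s: 57.95
position: [0.5106, 0.1302, 0.1323]
tcp_rot: [[0.079, -0.002, 0.997], [-0.997, -0.0, 0.079], [-0.0, -1.0, -0.002]]
force: [0.5, -0.4, -2.9]
opening: 0.228
```

{"name": "arm_command", "arguments": {
  "translation": [
    [0.868,-0.05,-0.097],
    [0.868,-0.05,-0.097],
    [0.868,-0.05,-0.097]
  ],
  "rotation": [
    [0,-0.023,0],
    [0,-0.023,0],
    [0,-0.023,0]
  ],
  "grip": [1,1,1]
}}

```text
time_s: 58.25
position: [0.5092, 0.0608, 0.1366]
tcp_rot: [[0.103, 0.0, 0.995], [-0.995, 0.0, 0.103], [-0.0, -1.0, 0.0]]
force: [0.4, 1.1, -2.9]
opening: 0.224
```

{"name": "arm_command", "arguments": {
  "translation": [
    [0.866,-0.05,-0.118],
    [0.866,-0.05,-0.118],
    [0.866,-0.05,-0.118],
    [0.866,-0.05,-0.118],
    [0.866,-0.05,-0.118]
  ],
  "rotation": [
    [0,-0.023,0],
    [0,-0.023,0],
    [0,-0.023,0],
    [0,-0.023,0],
    [0,-0.023,0]
  ],
  "grip": [1,1,1,1,1]
}}

```text
time_s: 58.75
position: [0.5062, -0.0066, 0.1407]
tcp_rot: [[0.131, -0.001, 0.991], [-0.991, 0.001, 0.131], [-0.001, -1.0, -0.001]]
force: [0.3, -0.3, -2.7]
opening: 0.227
```

{"name": "arm_command", "arguments": {
  "translation": [
    [0,0,0],
    [0,0,0],
    [0,0,0]
  ],
  "rotation": [
    [0,0,0],
    [0,0,0],
    [0,0,0]
  ],
  "grip": [1,1,1]
}}

```text
time_s: 59.05
position: [0.5064, -0.0078, 0.1411]
tcp_rot: [[0.13, -0.0, 0.992], [-0.992, 0.0, 0.13], [-0.0, -1.0, -0.0]]
force: [0.8, -0.6, -3.3]
opening: 0.231
```

Run:
```python
from chk import *
plan([(*w(0,0),.086,CY)])
# compare predicted lid outline (plate underside z = TCP-.0427+.008) with image
for n,s in (('scene',5),):
    c=cap(n); x0,y0,x1,y1=230,130,370,280; im=cv2.resize(c['image'][y0:y1,x0:x1],None,fx=s,fy=s,interpolation=cv2.INTER_CUBIC)[:600]
    st=bot.read_state(); p=np.array(st['position']); z=p[2]-.0427+.008
    def dr(P,col):
        k=((proj(c,P)-[x0,y0]+.5)*s).astype(np.int32); cv2.polylines(im,[k.reshape(-1,1,2)],True,col,1)
    sq=np.array([[-1,-1],[-1,1],[1,1],[1,-1]])
    L=np.array([[a*.069,b*.109,.006] for a,b in sq]); dr(place(L,p[0],p[1],z,np.radians(CY)),(0,0,255))
    for x,y in((-.06,-.055),(-.06,.055),(0,.1),(.06,.055),(.06,-.055),(0,-.1)):
        hx,hy=(.008,.014) if abs(x)>.01 else (.014,.008)
        dr(place(np.array([[x+a*hx,y+b*hy,.014] for a,b in sq]),p[0],p[1],z,np.radians(CY)),(0,255,0))
    dr([[*w(a*.065,b*.105),.05] for a,b in sq],(255,0,255))
    cv2.imwrite('pics/lid1.png',im)
```

```text
t 59.0 p [ 0.5064 -0.0078  0.1411] F [ 0.8 -0.6 -3.3] open 0.231
*  [0.015, 0.689, -0.02] [0.0, -0.0, -0.0] rows>= 2
```

View pics/lid1.png

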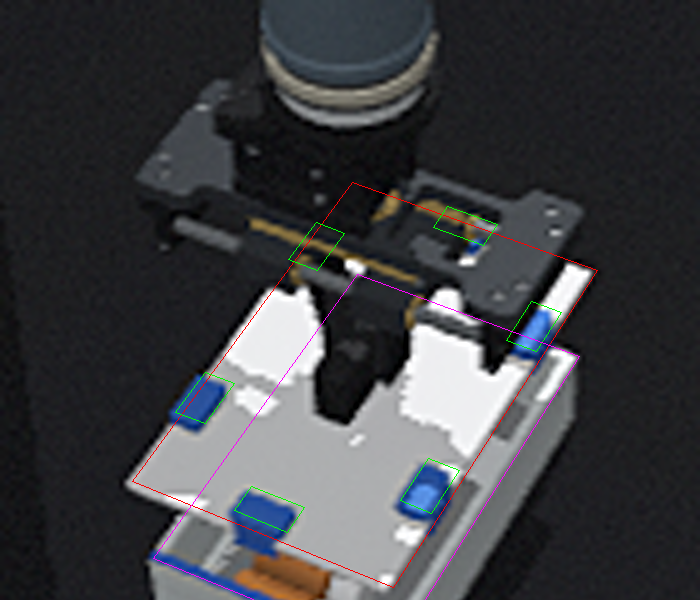

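{"name": "arm_command", "arguments": {
  "translation": [
    [0.015,0.3,-0.015],
    [0.015,0.58,-0.015],
    [0.015,0.58,-0.015],
    [0.015,0.58,-0.015],
    [0.015,0.58,-0.015]
  ],
  "rotation": [
    [0,0,0],
    [0,0,0],
    [0,0,0],
    [0,0,0],
    [0,0,0]
  ],
  "grip": [1,1,1,1,1]
}}

```text
time_s: 59.6
position: [0.5063, -0.0099, 0.0956]
tcp_rot: [[0.129, 0.002, 0.992], [-0.992, -0.0, 0.129], [0.001, -1.0, 0.002]]
force: [0.1, 0.4, -2.8]
opening: 0.226
```

{"name": "arm_command", "arguments": {
  "translation": [
    [0,0.04,0],
    [0,0.04,0],
    [0,0.04,0]
  ],
  "rotation": [
    [0,0,0],
    [0,0,0],
    [0,0,0]
  ],
  "grip": [1,1,1]
}}

```text
time_s: 59.9
position: [0.5056, -0.0098, 0.0919]
tcp_rot: [[0.129, 0.001, 0.992], [-0.992, -0.0, 0.129], [0.0, -1.0, 0.001]]
force: [0.4, -0.0, -2.9]
opening: 0.227
```

{"name": "arm_command", "arguments": {
  "translation": [
    [0,0.04,0],
    [0,0.04,0],
    [0,0.04,0]
  ],
  "rotation": [
    [0,0,0],
    [0,0,0],
    [0,0,0]
  ],
  "grip": [1,1,1]
}}

```text
time_s: 60.2
position: [0.5053, -0.0097, 0.0882]
tcp_rot: [[0.129, -0.0, 0.992], [-0.992, 0.0, 0.129], [-0.0, -1.0, -0.0]]
force: [-0.2, 0.0, -3.1]
opening: 0.226
```

{"name": "arm_command", "arguments": {
  "translation": [
    [0,0.025,0],
    [0,0.025,0],
    [0,0.025,0],
    [0,0.025,0]
  ],
  "rotation": [
    [0,0,0],
    [0,0,0],
    [0,0,0],
    [0,0,0]
  ],
  "grip": [1,1,1,1]
}}

```text
time_s: 60.6
position: [0.5054, -0.0098, 0.0863]
tcp_rot: [[0.129, -0.0, 0.992], [-0.992, 0.0, 0.129], [-0.0, -1.0, -0.0]]
force: [0.5, -0.8, -3.3]
opening: 0.227
```

{"name": "arm_command", "arguments": {
  "translation": [
    [0,0.018,0],
    [0,0.018,0],
    [0,0.018,0],
    [0,0.018,0]
  ],
  "rotation": [
    [0,0,0],
    [0,0,0],
    [0,0,0],
    [0,0,0]
  ],
  "grip": [1,1,1,1]
}}

```text
time_s: 61.0
position: [0.5056, -0.0098, 0.085]
tcp_rot: [[0.129, 0.0, 0.992], [-0.992, -0.0, 0.129], [0.0, -1.0, 0.0]]
force: [0.8, -0.1, -2.7]
opening: 0.227
```

{"name": "arm_command", "arguments": {
  "translation": [
    [0,0.012,0],
    [0,0.012,0],
    [0,0.012,0],
    [0,0.012,0]
  ],
  "rotation": [
    [0,0,0],
    [0,0,0],
    [0,0,0],
    [0,0,0]
  ],
  "grip": [1,1,1,1]
}}

```text
time_s: 61.4
position: [0.5056, -0.0098, 0.0846]
tcp_rot: [[0.129, 0.001, 0.992], [-0.992, -0.0, 0.129], [0.0, -1.0, 0.001]]
force: [-1.0, 0.7, 4.9]
opening: 0.222
```

{"name": "arm_command", "arguments": {
  "translation": [
    [0,0,0],
    [0,0,0],
    [0,0,0],
    [0,0,0],
    [0,0,0]
  ],
  "rotation": [
    [0,0,0],
    [0,0,0],
    [0,0,0],
    [0,0,0],
    [0,0,0]
  ],
  "grip": [-0.1,-0.1,-0.1,-0.1,-0.1]
}}

```text
time_s: 61.9
position: [0.5054, -0.0098, 0.0838]
tcp_rot: [[0.129, -0.0, 0.992], [-0.992, 0.0, 0.129], [-0.0, -1.0, -0.0]]
force: [-0.1, -0.2, -0.4]
opening: 0.531
```

{"name": "arm_command", "arguments": {
  "translation": [
    [0,-0.7,0],
    [0,-0.7,0],
    [0,-0.7,0]
  ],
  "rotation": [
    [0,0,0],
    [0,0,0],
    [0,0,0]
  ],
  "grip": [-0.1,-0.1,-0.1]
}}

```text
time_s: 62.2
position: [0.5066, -0.01, 0.1412]
tcp_rot: [[0.129, 0.004, 0.992], [-0.992, -0.001, 0.129], [0.001, -1.0, 0.004]]
force: [-0.8, -0.5, -0.3]
opening: 0.549
```

{"name": "arm_command", "arguments": {
  "translation": [
    [-0.9,-0.6,-0.5],
    [-0.9,-0.6,-0.5],
    [-0.9,-0.6,-0.5],
    [-0.9,-0.6,-0.5]
  ],
  "rotation": [
    [0,0,0],
    [0,0,0],
    [0,0,0],
    [0,0,0]
  ],
  "grip": [1,1,1,1]
}}

```text
time_s: 62.6
position: [0.4559, 0.057, 0.1879]
tcp_rot: [[0.131, 0.001, 0.991], [-0.991, -0.0, 0.131], [0.0, -1.0, 0.0]]
force: [0.6, 0.4, -0.7]
opening: 0.271
```

{"name": "arm_command", "arguments": {
  "translation": [
    [-0.9,0,-0.3],
    [-0.9,0,-0.3],
    [-0.9,0,-0.3],
    [-0.9,0,-0.3]
  ],
  "rotation": [
    [0,0,0],
    [0,0,0],
    [0,0,0],
    [0,0,0]
  ],
  "grip": [1,1,1,1]
}}

```text
time_s: 63.0
position: [0.4241, 0.1243, 0.1872]
tcp_rot: [[0.13, -0.0, 0.992], [-0.992, -0.001, 0.13], [0.001, -1.0, -0.0]]
force: [-0.7, -0.5, -0.1]
opening: 0.015
```

```bash
cat > lidov.py <<'E'
from chk import *
def lidov(name,px,py,yaw,down=False):
    c=cap('scene'); s=6; x0,y0=235,165; im=cv2.resize(c['image'][y0:y0+100,x0:x0+130],None,fx=s,fy=s,interpolation=cv2.INTER_CUBIC)
    def dr(P,col):
        k=((proj(c,P)-[x0,y0]+.5)*s).astype(np.int32); cv2.polylines(im,[k.reshape(-1,1,2)],True,col,1)
    sq=np.array([[-1,-1],[-1,1],[1,1],[1,-1]])
    dr(place(np.array([[a*.069,b*.109,.006] for a,b in sq]),px,py,.05,np.radians(yaw)),(0,0,255))
    for x,y in((-.06,-.055),(-.06,.055),(0,.1),(.06,.055),(.06,-.055),(0,-.1)):
        hx,hy=(.008,.014) if abs(x)>.01 else (.014,.008)
        dr(place(np.array([[x+a*hx,y+b*hy,.008 if down else .014] for a,b in sq]),px,py,.05,np.radians(yaw)),(0,255,0))
    cv2.imwrite('pics/'+name+'.png',im); return c
E
python3 - <<'E'
from lidov import *
c=lidov('lid2',*w(0,0),CY)
for n in ('scene','top'):
    c=cap(n); m=comp(masks(c)['bright'],c,[.505,-.01,.05],True)
    print(n,fit([(c,m)],[LID[0]+[0,0,0],CASE[0]-[0,0,.05]],.05,[.505,-.01,np.radians(7.5)]))
E
```

```text
scene (array([ 0.5028, -0.0109,  7.1853]), np.float64(148.4637139561707), [np.float64(4893.0)])
top (array([ 0.5052, -0.011 ,  7.6513]), np.float64(145.10079200307575), [np.float64(3708.0)])
```

View pics/lid2.png

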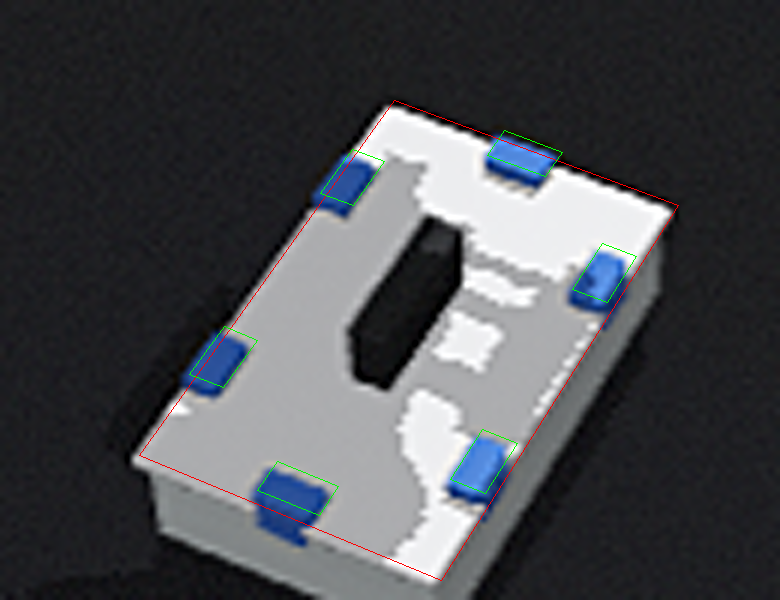

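Run:
```python
from chk import *
d=np.array([-.0002,-.0013])
print([(w(x,y)+d).round(4).tolist() for x,y in((-.06,.055),(0,.1),(.06,.055),(.06,-.055),(0,-.1),(-.06,-.055))])
plan([(*(w(-.06,.055)+d),.11,7.5),(*(w(-.06,.055)+d),.0775,7.5)])
```

```text
[[0.4381, 0.0362], [0.4917, 0.0886], [0.5571, 0.0519], [0.5715, -0.0572], [0.5179, -0.1096], [0.4525, -0.0729]]
t 63.1 p [0.4245 0.1237 0.1876] F [ 1.3 -0.5  0.7] open 0.006
   [0.553, 0.485, 0.014] [-0.0, -0.001, 0.0] rows>= 2
*  [0.553, 0.485, 0.014] [-0.0, -0.001, 0.0] rows>= 2
*  [-0.0, 0.406, 0.0] [-0.0, -0.0, 0.0] rows>= 1
```

{"name": "arm_command", "arguments": {
  "translation": [
    [0.553,0.485,0.014],
    [0.553,0.485,0.014],
    [0.553,0.485,0.014]
  ],
  "rotation": [
    [0,0,0],
    [0,0,0],
    [0,0,0]
  ],
  "grip": [1,1,1]
}}

```text
time_s: 63.45
position: [0.4302, 0.0795, 0.1481]
tcp_rot: [[0.125, -0.003, 0.992], [-0.992, 0.0, 0.125], [-0.001, -1.0, -0.003]]
force: [0.9, 0.5, 0.6]
opening: 0.006
```

{"name": "arm_command", "arguments": {
  "translation": [
    [0.553,0.485,0.014],
    [0.553,0.485,0.014],
    [0.553,0.485,0.014],
    [0.553,0.485,0.014],
    [0.553,0.485,0.014]
  ],
  "rotation": [
    [0,0,0],
    [0,0,0],
    [0,0,0],
    [0,0,0],
    [0,0,0]
  ],
  "grip": [1,1,1,1,1]
}}

```text
time_s: 63.95
position: [0.4372, 0.0381, 0.1112]
tcp_rot: [[0.13, 0.001, 0.992], [-0.992, -0.0, 0.13], [0.0, -1.0, 0.001]]
force: [0.3, 0.1, -0.3]
opening: 0.004
```

{"name": "arm_command", "arguments": {
  "translation": [
    [0,0.15,0],
    [0,0.27,0],
    [0,0.33,0],
    [0,0.37,0],
    [0,0.38,0]
  ],
  "rotation": [
    [0,0,0],
    [0,0,0],
    [0,0,0],
    [0,0,0],
    [0,0,0]
  ],
  "grip": [1,1,1,1,1]
}}

```text
time_s: 64.45
position: [0.437, 0.038, 0.0803]
tcp_rot: [[0.129, 0.0, 0.992], [-0.992, 0.001, 0.129], [-0.001, -1.0, 0.0]]
force: [-1.7, 2.3, 14.0]
opening: 0.009
```

{"name": "arm_command", "arguments": {
  "translation": [
    [0,0.025,0],
    [0,0.025,0],
    [0,0.025,0],
    [0,0.025,0]
  ],
  "rotation": [
    [0,0,0],
    [0,0,0],
    [0,0,0],
    [0,0,0]
  ],
  "grip": [1,1,1,1]
}}

```text
time_s: 64.85
position: [0.437, 0.038, 0.0802]
tcp_rot: [[0.129, 0.002, 0.992], [-0.992, 0.0, 0.129], [0.0, -1.0, 0.002]]
force: [-3.2, 2.6, 25.3]
opening: 0.005
```

{"name": "arm_command", "arguments": {
  "translation": [
    [0,-0.4,0],
    [0,-0.4,0],
    [0,-0.4,0]
  ],
  "rotation": [
    [0,0,0],
    [0,0,0],
    [0,0,0]
  ],
  "grip": [1,1,1]
}}

```text
time_s: 65.15
position: [0.4374, 0.0374, 0.1104]
tcp_rot: [[0.129, 0.002, 0.992], [-0.992, -0.0, 0.129], [0.001, -1.0, 0.002]]
force: [0.4, -0.3, 0.4]
opening: 0.005
```

{"name": "arm_command", "arguments": {
  "translation": [
    [-0.54,0,0.76],
    [-0.54,0,0.76],
    [-0.54,0,0.76],
    [-0.54,0,0.76],
    [-0.54,0,0.76]
  ],
  "rotation": [
    [0,0,0],
    [0,0,0],
    [0,0,0],
    [0,0,0],
    [0,0,0]
  ],
  "grip": [1,1,1,1,1]
}}

```text
time_s: 65.65
position: [0.4898, 0.0877, 0.109]
tcp_rot: [[0.129, -0.004, 0.992], [-0.992, -0.0, 0.129], [-0.0, -1.0, -0.004]]
force: [0.4, -0.7, -0.2]
opening: 0.005
```

{"name": "arm_command", "arguments": {
  "translation": [
    [0,0.15,0],
    [0,0.27,0],
    [0,0.33,0],
    [0,0.37,0],
    [0,0.38,0]
  ],
  "rotation": [
    [0,0,0],
    [0,0,0],
    [0,0,0],
    [0,0,0],
    [0,0,0]
  ],
  "grip": [1,1,1,1,1]
}}

```text
time_s: 66.15
position: [0.4908, 0.0875, 0.0802]
tcp_rot: [[0.129, -0.002, 0.992], [-0.992, -0.0, 0.129], [0.0, -1.0, -0.002]]
force: [-4.2, -1.0, 20.8]
opening: 0.007
```

{"name": "arm_command", "arguments": {
  "translation": [
    [0,0.025,0],
    [0,0.025,0],
    [0,0.025,0],
    [0,0.025,0]
  ],
  "rotation": [
    [0,0,0],
    [0,0,0],
    [0,0,0],
    [0,0,0]
  ],
  "grip": [1,1,1,1]
}}

```text
time_s: 66.55
position: [0.4908, 0.0875, 0.0801]
tcp_rot: [[0.129, -0.001, 0.992], [-0.992, -0.001, 0.129], [0.001, -1.0, -0.001]]
force: [-6.0, -0.8, 29.4]
opening: 0.009
```

{"name": "arm_command", "arguments": {
  "translation": [
    [0,-0.415,0],
    [0,-0.415,0],
    [0,-0.415,0]
  ],
  "rotation": [
    [0,0,0],
    [0,0,0],
    [0,0,0]
  ],
  "grip": [1,1,1]
}}

```text
time_s: 66.85
position: [0.4918, 0.0878, 0.1108]
tcp_rot: [[0.129, 0.001, 0.992], [-0.992, -0.0, 0.129], [0.0, -1.0, 0.001]]
force: [0.2, 0.0, -0.2]
opening: 0.002
```

{"name": "arm_command", "arguments": {
  "translation": [
    [0.555,0,0.755],
    [0.555,0,0.755],
    [0.555,0,0.755],
    [0.555,0,0.755],
    [0.555,0,0.755]
  ],
  "rotation": [
    [0,0,0],
    [0,0,0],
    [0,0,0],
    [0,0,0],
    [0,0,0]
  ],
  "grip": [1,1,1,1,1]
}}

```text
time_s: 67.35
position: [0.555, 0.0523, 0.1094]
tcp_rot: [[0.129, -0.005, 0.992], [-0.992, 0.001, 0.129], [-0.001, -1.0, -0.004]]
force: [0.4, 0.7, 0.4]
opening: 0.005
```

{"name": "arm_command", "arguments": {
  "translation": [
    [0,0.15,0],
    [0,0.27,0],
    [0,0.33,0],
    [0,0.37,0],
    [0,0.38,0]
  ],
  "rotation": [
    [0,0,0],
    [0,0,0],
    [0,0,0],
    [0,0,0],
    [0,0,0]
  ],
  "grip": [1,1,1,1,1]
}}

```text
time_s: 67.85
position: [0.556, 0.0523, 0.0803]
tcp_rot: [[0.129, -0.003, 0.992], [-0.992, 0.0, 0.129], [-0.001, -1.0, -0.003]]
force: [-2.8, 0.1, 11.2]
opening: 0.008
```

{"name": "arm_command", "arguments": {
  "translation": [
    [0,0.025,0],
    [0,0.025,0],
    [0,0.025,0],
    [0,0.025,0]
  ],
  "rotation": [
    [0,0,0],
    [0,0,0],
    [0,0,0],
    [0,0,0]
  ],
  "grip": [1,1,1,1]
}}

```text
time_s: 68.25
position: [0.556, 0.0523, 0.0803]
tcp_rot: [[0.13, -0.002, 0.992], [-0.992, 0.0, 0.13], [-0.001, -1.0, -0.002]]
force: [-5.1, 1.6, 18.8]
opening: -0.002
```

{"name": "arm_command", "arguments": {
  "translation": [
    [0,-0.405,0],
    [0,-0.405,0],
    [0,-0.405,0]
  ],
  "rotation": [
    [0,0,0],
    [0,0,0],
    [0,0,0]
  ],
  "grip": [1,1,1]
}}

```text
time_s: 68.55
position: [0.5575, 0.0519, 0.1109]
tcp_rot: [[0.129, 0.001, 0.992], [-0.992, -0.0, 0.129], [0.0, -1.0, 0.001]]
force: [0.8, -0.1, -0.1]
opening: 0.007
```

{"name": "arm_command", "arguments": {
  "translation": [
    [0.69,0,0],
    [0.69,0,0],
    [0.69,0,0]
  ],
  "rotation": [
    [0,0,0],
    [0,0,0],
    [0,0,0]
  ],
  "grip": [1,1,1]
}}

```text
time_s: 68.85
position: [0.564, -0.0041, 0.1094]
tcp_rot: [[0.126, -0.002, 0.992], [-0.992, 0.001, 0.126], [-0.001, -1.0, -0.002]]
force: [-0.4, 0.2, -0.4]
opening: 0.002
```

{"name": "arm_command", "arguments": {
  "translation": [
    [0.69,0,0],
    [0.69,0,0],
    [0.69,0,0],
    [0.69,0,0],
    [0.69,0,0]
  ],
  "rotation": [
    [0,0,0],
    [0,0,0],
    [0,0,0],
    [0,0,0],
    [0,0,0]
  ],
  "grip": [1,1,1,1,1]
}}

```text
time_s: 69.35
position: [0.5708, -0.0561, 0.1103]
tcp_rot: [[0.131, -0.002, 0.991], [-0.991, 0.001, 0.131], [-0.001, -1.0, -0.002]]
force: [0.5, -0.4, 0.1]
opening: 0.006
```

Tab3 bottomed at the same height. Now tab4, tab5.

{"name": "arm_command", "arguments": {
  "translation": [
    [0,0.15,0],
    [0,0.27,0],
    [0,0.33,0],
    [0,0.37,0],
    [0,0.385,0]
  ],
  "rotation": [
    [0,0,0],
    [0,0,0],
    [0,0,0],
    [0,0,0],
    [0,0,0]
  ],
  "grip": [1,1,1,1,1]
}}

```text
time_s: 69.85
position: [0.571, -0.0568, 0.0803]
tcp_rot: [[0.129, -0.002, 0.992], [-0.992, 0.001, 0.129], [-0.002, -1.0, -0.002]]
force: [-3.9, 2.3, 16.6]
opening: 0.0
```

{"name": "arm_command", "arguments": {
  "translation": [
    [0,0.025,0],
    [0,0.025,0],
    [0,0.025,0],
    [0,0.025,0]
  ],
  "rotation": [
    [0,0,0],
    [0,0,0],
    [0,0,0],
    [0,0,0]
  ],
  "grip": [1,1,1,1]
}}

```text
time_s: 70.25
position: [0.571, -0.0568, 0.0803]
tcp_rot: [[0.129, -0.001, 0.992], [-0.992, 0.001, 0.129], [-0.001, -1.0, -0.001]]
force: [-4.3, 3.1, 21.0]
opening: 0.007
```

{"name": "arm_command", "arguments": {
  "translation": [
    [0,-0.41,0],
    [0,-0.41,0],
    [0,-0.41,0]
  ],
  "rotation": [
    [0,0,0],
    [0,0,0],
    [0,0,0]
  ],
  "grip": [1,1,1]
}}

```text
time_s: 70.55
position: [0.5718, -0.0577, 0.1108]
tcp_rot: [[0.129, 0.001, 0.992], [-0.992, -0.0, 0.129], [0.0, -1.0, 0.001]]
force: [-0.1, -0.2, -0.3]
opening: 0.004
```

{"name": "arm_command", "arguments": {
  "translation": [
    [0.563,0,-0.75],
    [0.563,0,-0.75],
    [0.563,0,-0.75],
    [0.563,0,-0.75],
    [0.563,0,-0.75]
  ],
  "rotation": [
    [0,0,0],
    [0,0,0],
    [0,0,0],
    [0,0,0],
    [0,0,0]
  ],
  "grip": [1,1,1,1,1]
}}

```text
time_s: 71.05
position: [0.5185, -0.1097, 0.1101]
tcp_rot: [[0.129, -0.0, 0.992], [-0.992, 0.0, 0.129], [-0.0, -1.0, -0.0]]
force: [-1.2, 0.1, 0.1]
opening: 0.006
```

{"name": "arm_command", "arguments": {
  "translation": [
    [0,0.15,0],
    [0,0.27,0],
    [0,0.33,0],
    [0,0.37,0],
    [0,0.385,0]
  ],
  "rotation": [
    [0,0,0],
    [0,0,0],
    [0,0,0],
    [0,0,0],
    [0,0,0]
  ],
  "grip": [1,1,1,1,1]
}}

```text
time_s: 71.55
position: [0.518, -0.1095, 0.0803]
tcp_rot: [[0.129, -0.0, 0.992], [-0.992, 0.001, 0.129], [-0.001, -1.0, -0.0]]
force: [-1.7, 2.5, 19.0]
opening: 0.01
```

{"name": "arm_command", "arguments": {
  "translation": [
    [0,0.025,0],
    [0,0.025,0],
    [0,0.025,0],
    [0,0.025,0]
  ],
  "rotation": [
    [0,0,0],
    [0,0,0],
    [0,0,0],
    [0,0,0]
  ],
  "grip": [1,1,1,1]
}}

```text
time_s: 71.95
position: [0.5181, -0.1095, 0.0802]
tcp_rot: [[0.13, 0.001, 0.992], [-0.992, 0.0, 0.13], [0.0, -1.0, 0.001]]
force: [-4.5, 3.3, 22.9]
opening: 0.006
```

{"name": "arm_command", "arguments": {
  "translation": [
    [0,-0.41,0],
    [0,-0.41,0],
    [0,-0.41,0]
  ],
  "rotation": [
    [0,0,0],
    [0,0,0],
    [0,0,0]
  ],
  "grip": [1,1,1]
}}

```text
time_s: 72.25
position: [0.5182, -0.11, 0.1108]
tcp_rot: [[0.13, 0.001, 0.992], [-0.992, -0.0, 0.13], [0.001, -1.0, 0.001]]
force: [-0.5, -0.6, -0.5]
opening: 0.008
```

{"name": "arm_command", "arguments": {
  "translation": [
    [-0.563,0,-0.75],
    [-0.563,0,-0.75],
    [-0.563,0,-0.75],
    [-0.563,0,-0.75],
    [-0.563,0,-0.75]
  ],
  "rotation": [
    [0,0,0],
    [0,0,0],
    [0,0,0],
    [0,0,0],
    [0,0,0]
  ],
  "grip": [1,1,1,1,1]
}}

```text
time_s: 72.75
position: [0.454, -0.0739, 0.1103]
tcp_rot: [[0.129, 0.001, 0.992], [-0.992, -0.001, 0.129], [0.001, -1.0, 0.001]]
force: [0.1, -0.2, -0.9]
opening: 0.003
```

{"name": "arm_command", "arguments": {
  "translation": [
    [0,0.15,-0.01],
    [0,0.27,-0.01],
    [0,0.33,-0.01],
    [0,0.37,-0.01],
    [0,0.385,-0.01]
  ],
  "rotation": [
    [0,0,0],
    [0,0,0],
    [0,0,0],
    [0,0,0],
    [0,0,0]
  ],
  "grip": [1,1,1,1,1]
}}

```text
time_s: 73.25
position: [0.4528, -0.0739, 0.0803]
tcp_rot: [[0.129, 0.001, 0.992], [-0.992, -0.001, 0.129], [0.001, -1.0, 0.001]]
force: [-1.6, -0.9, 20.4]
opening: 0.007
```

{"name": "arm_command", "arguments": {
  "translation": [
    [0,0.025,0],
    [0,0.025,0],
    [0,0.025,0],
    [0,0.025,0]
  ],
  "rotation": [
    [0,0,0],
    [0,0,0],
    [0,0,0],
    [0,0,0]
  ],
  "grip": [1,1,1,1]
}}

```text
time_s: 73.65
position: [0.4527, -0.0739, 0.0802]
tcp_rot: [[0.129, 0.003, 0.992], [-0.992, -0.001, 0.129], [0.002, -1.0, 0.002]]
force: [-3.6, -0.1, 25.9]
opening: 0.002
```

{"name": "arm_command", "arguments": {
  "translation": [
    [0,-0.9,0],
    [0,-0.9,0],
    [0,-0.9,0]
  ],
  "rotation": [
    [0,0,0],
    [0,0,0],
    [0,0,0]
  ],
  "grip": [1,1,1]
}}

```text
time_s: 73.95
position: [0.4541, -0.0743, 0.1522]
tcp_rot: [[0.129, 0.006, 0.992], [-0.992, -0.003, 0.129], [0.003, -1.0, 0.006]]
force: [0.3, -1.4, -0.1]
opening: 0.009
```

{"name": "arm_command", "arguments": {
  "translation": [
    [0.9,-0.3,-0.1],
    [0.9,-0.3,-0.1],
    [0.9,-0.3,-0.1]
  ],
  "rotation": [
    [0,0,0],
    [0,0,0],
    [0,0,0]
  ],
  "grip": [1,1,1]
}}

```text
time_s: 74.25
position: [0.4549, -0.1493, 0.1742]
tcp_rot: [[0.126, 0.004, 0.992], [-0.992, -0.003, 0.126], [0.003, -1.0, 0.003]]
force: [0.1, -0.1, 1.1]
opening: 0.006
```

{"name": "arm_command", "arguments": {
  "translation": [
    [0.9,0,-0.1],
    [0.9,0,-0.1],
    [0.9,0,-0.1],
    [0.9,0,-0.1]
  ],
  "rotation": [
    [0,0,0],
    [0,0,0],
    [0,0,0],
    [0,0,0]
  ],
  "grip": [1,1,1,1]
}}

```text
time_s: 74.65
position: [0.4535, -0.2169, 0.1726]
tcp_rot: [[0.128, -0.003, 0.992], [-0.992, 0.003, 0.128], [-0.003, -1.0, -0.002]]
force: [1.4, 0.3, -0.3]
opening: 0.007
```

Run:
```python
from lidov import *
c=lidov('lid3',.5048-.0012,-.0108,CY,True)
cap('scene','full2'); cap('top','top3',(130,170,530,370),2)
```

```text
(no output)
```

View pics/lid3.png

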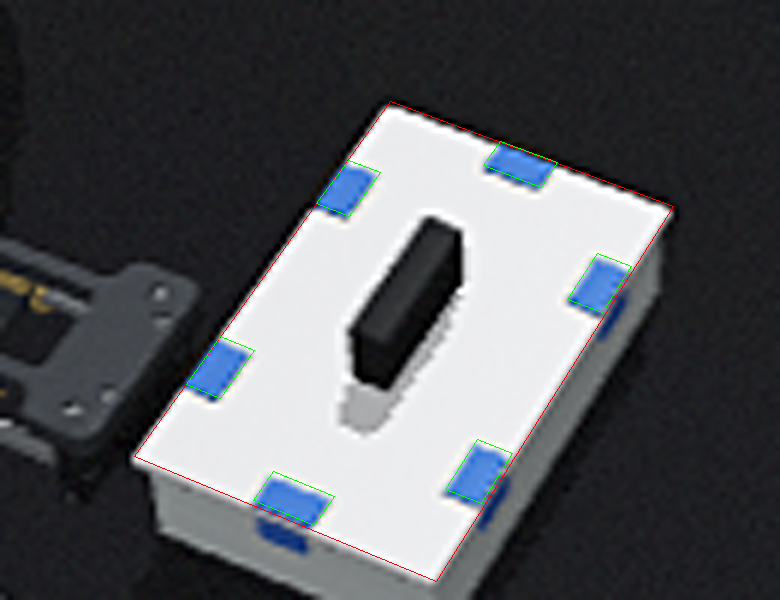

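View pics/full2.png

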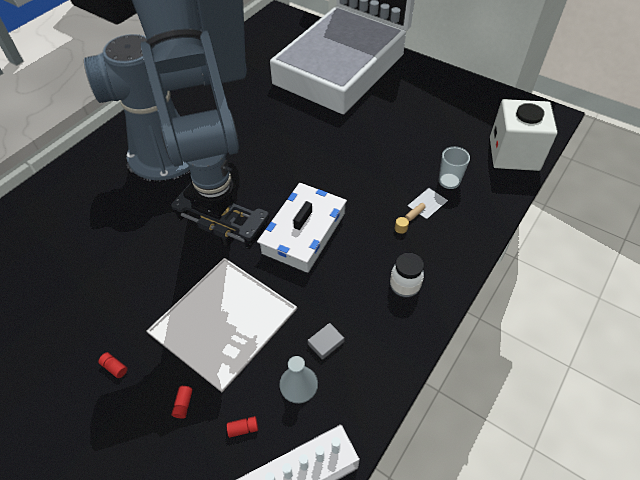

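```bash
python3 -c "
from rig import bot
s=bot.read_state(); print(s['time_s'],s['force']); print(bot.hand_in())"
```

```text
74.8 [-0.27301331  0.05879347  0.38099807]
the job is handed in; nothing more can be done
None
```

The packing job is finished and was handed in at 74.8 s of robot time. All four amber bottles lie side by side from the blue end wall, with the chock against the last one. The lid is seated and all six tabs are down.

**Trouble on the way**
- **Chock:** my first push went too far and lifted two bottles. I backed off until they settled, then set the chock down again lightly.
- **Lid:** it had been knocked about 25 mm aside during the run. I found it again in the camera image before gripping it.

**Last checks**
- **Row:** the picture taken just before the lid went on showed the bottles flat and touching, with the chock up against the last one. I could not look inside once the lid was on.
- **Lid:** it made contact at the height expected for being fully seated, and the final image shows it flat and square on the box.
- **Tabs:** every tab reached the same stop (fingertips at about 58 mm, the fully-down height) under 19–29 N. The final image matches all six being down.
- **Disagreements:** the two cameras differed by about 2–3 mm in x, so I averaged them. The chock touched the box floor about 2.4 mm lower than I had calculated from the grip, for a reason I did not find.
- **Surroundings:** in the final image the red look-alikes and the other bench items look to be where they started. The robot is clear of everything.

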